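# Lock the model car wheel and torque its nut until the wrench clicks

### The job

Take the lock pin out of its wooden rack and lower it gently, fully home, into the stand's boss, through the gap between the wheel's spokes, so that the wheel cannot spin. Let go of it, then turn the torque wrench that sits on the wheel nut clockwise (seen from above), slowly, until its handle breaks away (clicks); stop there without pulling on past the click, and let the handle spring straight again. Leave the pin in, the wrench on the nut and the other things on the bench where they are.

Things in the scene. Friction and masses are not known exactly. Their poses are not given: they have to be found in the camera images.
- stand: Fixed wheel stand: a round aluminium plate, 150 mm across and 12 mm thick, bolted to the bench, with an upright wheel axle at its centre. Origin on the axle's axis at bench height, z up. The pin boss, a steel tube of 21 mm outer and 12.6 mm inner diameter, stands on the plate on the stand's +y side, 31 mm from the axis; its mouth is 44 mm above the bench and its floor 12 mm above the bench (32 mm deep).
- boss_mouth (a point): Centre of the boss's open mouth, 44 mm above the bench, 31 mm from the wheel's axis, below the gap between two spokes; z up.
- wheel: Model car wheel lying flat on the stand: black tyre 124 mm across, from 26 to 70 mm above the bench; five white spokes 9 mm wide, 48 to 60 mm above the bench, with open gaps about 27 mm wide at the boss's radius. Origin on the axis at the tyre's underside. It spins almost freely about the axle; with the pin in it turns 0.15 to 0.5 rad (it differs) clockwise until a spoke bears on the pin.
- nut_axis (a point): Top of the wrench's round head (30 mm across), on the wheel's axis, 86 mm above the bench: the centre about which the wrench turns. The nut under it runs on by a further 0.15 to 0.5 rad (unknown) against about 0.15 N m, then is tight. It stays where it is left, and turning anticlockwise slackens it.
- handle_grip (a point): Middle of the wrench's black round grip (24 mm thick, 95 mm long), 130 mm from the nut's axis, about 87 mm above the bench; the handle lies level, its steel neck 14 mm thick, its end 190 mm from the axis. The x axis points along the handle, away from the nut, z up. It can be pushed sideways with shut fingers or held. Pushing here takes about 0.3 N while the wheel spins, 1.2 N while the nut runs, and about 6 N at the click.
- handle (a joint): Breakaway bend of the handle against the wrench's head, at a pivot 25 mm from the nut's axis, in rad; 0 is straight. It stays 0 until the pull there reaches 0.6 N m, then bends clockwise at nearly constant force (0.5 N m/rad): 0.06 is a definite click, beyond 0.15 the nut is overtightened, hard stop at 0.25. A spring straightens it when let go.
- rack: Fixed wooden pin rack, 64 x 64 x 40 mm, one hole 13 mm wide and 30 mm deep in the middle of its top, in which the pin stands. Origin at the centre of its underside.
- pin: Steel lock pin, standing: shank 10 mm thick with a tapered foot, 92 mm long, and on top of it a head 20 mm across and 14 mm high (106 mm in all, 60 g). Origin at the centre of its foot, z along it to the head. Fully home, the foot is 12 mm above the bench.
- pin_head (a point): Centre of the pin's head, 99 mm above the foot; grip here.
- oil: small clear dropper bottle, 34 mm across, 100 mm tall, standing; bystander
- spray: spray can, 52 mm across, 130 mm tall, standing; bystander
- driver: screwdriver lying on the bench, 190 mm long; bystander
- spare: spare tyre and wheel lying flat, 124 mm across, 44 mm high, not on a stand; bystander
- jar: small clear jar, 56 mm across, 60 mm tall; bystander
- shock: small coil-over shock absorber lying on the bench, 110 mm long, 22 mm thick; bystander
Not all that is in view belongs to the job. Leave any green or orange look-alike of the pin alone.

How it is judged:
On the way, in this order (a step that is already met when the one before it is completed fails the run):
1. the lock pin is fully home in the boss and let go, with the wrench not yet clicked (height (world z) of pin below 0.017 m and horizontal distance between pin and boss_mouth below 0.004 m and angle between pin's own z axis and vertical below 0.17 rad and contact force between the fingers and pin below 0.1 N and value of joint handle below 0.03 rad), for 0.2 s.
2. the wrench breaks away (handle bent by more than 0.06 rad) with the pin home (height (world z) of pin below 0.017 m and horizontal distance between pin and boss_mouth below 0.004 m and angle between pin's own z axis and vertical below 0.17 rad and value of joint handle above 0.06 rad), for 0.1 s.
At the end, for the whole second after the job is handed in: The pin is home in the boss (foot within 5 mm of the boss floor, within 4 mm of its centre, tilted less than 0.17 rad) and at rest, the wrench has clicked and its handle is straight again (bend under 0.03 rad), the wheel is still (height (world z) of pin below 0.017 m and horizontal distance between pin and boss_mouth below 0.004 m and angle between pin's own z axis and vertical below 0.17 rad and value of joint handle below 0.03 rad and linear speed of pin below 0.01 m/s and angular speed of wheel below 0.05 rad/s); the robot touches nothing.
It fails at once if the wrench is pulled on past its click (bend over 0.15 rad): nut overtightened (value of joint handle above 0.15 rad).
It fails at once if the spokes are forced against the pin, or the pin against the wheel, with more than 45 N (contact force between pin and wheel above 45 N).
It fails at once if a bystander is pushed more than 30 mm (distance of any of oil, spray, driver, spare, jar, shock from where it was at the start of the episode above 0.03 m).
It also fails if it takes over 72 s, if anything falls off the work surface, if the arm or the gripper's body presses on something with over 40 N, if the wrist force passes 120 N, or if a joint passes its speed limit or range.

### The arm

A 6-joint arm with a two-finger parallel gripper is mounted at the origin on the work surface. World frame = base frame: x ahead of the robot, y to its left, z up, the work surface at z = 0. Lengths are in m, angles in rad, forces in N, time in s.
With the tool pointing down it reaches from about 0.35 to 0.975 m from the base axis. Payload 4.9 kg.
Tool frame: the origin (TCP) lies at the very end of the fingers, on their centre line; the grasp point (between the pads) lies 19 mm behind it; x points along the fingers, y is the direction in which the jaws open and shut, and the axes are right-handed (so a half turn about x gives the same grasp; the last joint's range is limited). The gripper opens to 85 mm and grips with 20 to 120 N. Pads are 22 mm wide; open, the fingers measure 114 mm over their backs; the gripper's body (76 mm by 85 mm) begins 54 mm behind the grasp point. The pads swing forward as they close: fully open they stand 13 mm farther back than shut.
Start: joints at [1.175, 0.053, 1.613, -0, 1.476, -0.119], TCP at [0.171, 0.601, 0.231] pointing down, gripper open.
Joint ranges: [-3.01, 3.01], [-1.01, 2.22], [0.06, 2.58], [-1.02, 4.17], [0.09, 2.62], [-3.14, 3.14]. Speed limits (rad/s): [2.57, 2.57, 3.14, 3.14, 3.14, 3.14].

### API

Orientations are given as a rotation vector (axis times angle).
In Python, from station import ctrl gives the robot as it stands. The module is installed in compiled form; this text tells all that it offers.
- The arm moves only by the shell command python3 -m handwheel 'ROWS' [FORCE]. ROWS is JSON, one flat list of numbers, 7 for each row, row after row: the opening, from 0 (shut) to 1 (fully open), then the shift along the tool's x, y, z in m, then the turn, a rotation vector about the tool's x, y, z in degrees. A call has 1 to 12 rows; each row is the pose to reach, as a shift and turn from the pose commanded when the call began, along the tool's axes at that moment; what a row does not reach only later rows make up. A row lasts 1/12 s, in which the tool goes at most 41.7 mm and 7.16 degrees, less where a joint would pass 70% of its speed; a pose out of reach is approached as far as the arm can. A call with a gripper value outside its range is refused whole. The fingers move at their own pace and stop on an object; FORCE is the grip in N (left out, the last holds). Time passes only in rows, so rows that repeat a pose let the fingers close. It gives the time, the measured TCP pose, the force and the opening at its end, in the units of the state.
- ctrl.get_obs(): the state, without advancing time (a new reading comes with each control period).
- ctrl.get_image(name): name is "scene" or "side" or "wrist"; returns (picture, depth): 480x640x3 uint8, blue, green, red; 480x640 float32, m along the optical axis (not along the pixel's ray), 0 where there is no reading.
- ctrl.camera_params(name): a dict with "fov_y" (degrees; the focal length in pixels is half the picture's height over the tangent of half this angle, whatever the lens; pixels are square), "cx", "cy" (the principal point, pixels), "dist_coeffs" ([k1, k2, p1, p2, k3] as OpenCV has them; the pictures are not rectified), "R" (3x3) and "t" (3): a world point X has camera coordinates R X + t; the wrist camera has in their place "hand_eye" (4x4, takes a point from camera to tool coordinates, whose origin is the TCP and whose axes are the tool frame's). Camera axes: x right, y down, z forward; pixel columns grow to the right and rows downward; lengths in m; the calibration is good to about 2 mm. A picture is of the moment at which its call begins: read the wrist's pose just before it. camera_params takes no time and is no camera call.
- ctrl.finish_job(): hands the job in, once; it reports no verdict.
The state is a dict: "t": time; "q": joint angles; "dq": joint speeds; "effort": joint torques, N m; "tool_pos": TCP position; "tool_rot": TCP orientation; "contact_force": force on the tool from outside, world axes, zero at the start; "wrist_torque": the same for the moment, N m; "opening": finger opening in m.
Only numpy, scipy, OpenCV 4.12 (cv2) and the standard library are available. Lean on these libraries where they do the work, as an engineer would, in place of code of your own. Each camera call takes 0.05 s, during which the arm holds its last target.

## Working session

There is one attempt and no reset: what is moved stays moved. The work goes in short steps, Python scripts to look and compute and a shell command to move; the robot and the scene stay as the last step left them, time stands still between calls to the robot, and variables do not carry over. Pictures are saved under pics/ and viewed, and the job is handed in when it is done.

```bash
mkdir -p pics; cat > h.py <<'E'
import numpy as np, cv2
from scipy.spatial.transform import Rotation as Rn
from station import ctrl
def grab(name,fn):
    o=ctrl.get_obs(); im,d=ctrl.get_image(name); cv2.imwrite('pics/'+fn+'.png',im); np.savez('pics/'+fn+'.npz',d=d,im=im,p=o['tool_pos'],r=o['tool_rot']); return im,d,o
def K(name):
    c=ctrl.camera_params(name); f=240/np.tan(np.radians(c['fov_y'])/2)
    return c,np.array([[f,0,c['cx']],[0,f,c['cy']],[0,0,1]]),np.array(c['dist_coeffs'],float)
def pose(name,o=None):
    c,k,d=K(name)
    if name=='wrist':
        H=np.array(c['hand_eye']); T=np.eye(4); T[:3,:3]=Rn.from_rotvec(o['tool_rot']).as_matrix(); T[:3,3]=o['tool_pos']; W=T@H
        return W[:3,:3],W[:3,3]
    R=np.array(c['R']);t=np.array(c['t']); return R.T,-R.T@t
def ray(name,uv,o=None):
    c,k,d=K(name); R,C=pose(name,o)
    x=cv2.undistortPoints(np.array(uv,float).reshape(-1,1,2),k,d).reshape(-1,2)
    v=np.c_[x,np.ones(len(x))]@R.T; return C,v
def onplane(name,uv,z,o=None):
    C,v=ray(name,uv,o); return C+v*((z-C[2])/v[:,2])[:,None]
def proj(name,X,o=None):
    c,k,d=K(name); R,C=pose(name,o); Xc=(np.array(X,float).reshape(-1,3)-C)@R
    return cv2.projectPoints(Xc,np.zeros(3),np.zeros(3),k,d)[0].reshape(-1,2)
def load(fn):
    z=np.load('pics/'+fn+'.npz'); return z['im'],z['d'],{'tool_pos':z['p'],'tool_rot':z['r']}
def tri(C1,v1,C2,v2):
    v1=v1/np.linalg.norm(v1);v2=v2/np.linalg.norm(v2)
    s=np.linalg.lstsq(np.c_[v1,-v2],C2-C1,rcond=None)[0]; a=C1+s[0]*v1;b=C2+s[1]*v2
    return (a+b)/2,np.linalg.norm(a-b)
E
python3 - <<'E'
from h import *
print(ctrl.get_obs())
for n in ('scene','side','wrist'): grab(n,n+'0')
for n in ('scene','side'):
    print(n,pose(n)[1],K(n)[1][0,0])
print(ctrl.camera_params('wrist'))
E
```

```text
{'t': 0.0, 'q': array([ 1.17501253e+00,  5.33436707e-02,  1.61430904e+00,  1.13112674e-06,
        1.47598251e+00, -1.19000666e-01]), 'dq': array([ 1.13497446e-03,  2.45363626e-03, -1.15946940e-03,  9.44753821e-04,
       -7.31840366e-03, -7.09780849e-05]), 'effort': array([ 1.72710534e-04, -3.93683374e+01, -3.70178139e+01, -9.22297477e-05,
        7.12513283e-03, -2.86367538e-05]), 'tool_pos': array([0.17054635, 0.60063189, 0.2300622 ]), 'tool_rot': array([ 0.2157198 ,  1.56037656, -0.21883046]), 'contact_force': array([ 0.53752176,  0.90201505, -0.23572623]), 'wrist_torque': array([-0.0377454 , -0.02402198, -0.04737967]), 'opening': 0.08557386271648885}
scene [1.10146321 0.13500491 0.90893448] 544.1340751512095
side [ 0.22030851 -0.82402971  0.58792623] 532.3934404974252
{'fov_y': 62.33772739420505, 'cx': 327.37198599409857, 'cy': 241.32517052696062, 'dist_coeffs': array([0.02209271, 0.        , 0.        , 0.        , 0.        ]), 'hand_eye': array([[-3.52471648e-05, -2.88095808e-01,  9.57601589e-01,
        -1.43045498e-01],
       [ 9.99999999e-01,  7.08849311e-06,  3.89403384e-05,
         3.90610748e-04],
       [-1.80065005e-05,  9.57601590e-01,  2.88095808e-01,
        -7.37009863e-02],
       [ 0.00000000e+00,  0.00000000e+00,  0.00000000e+00,
         1.00000000e+00]])}
```

View pics/scene0.png

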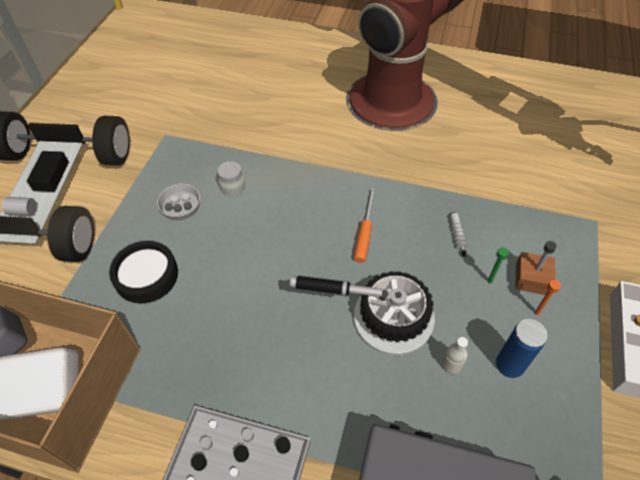

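View pics/side0.png

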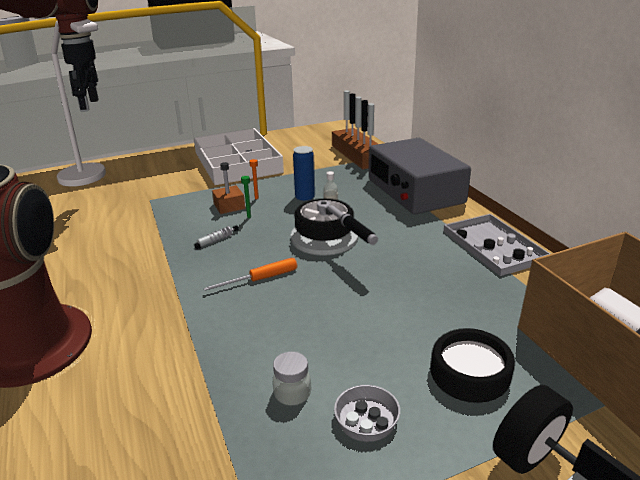

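View pics/wrist0.png

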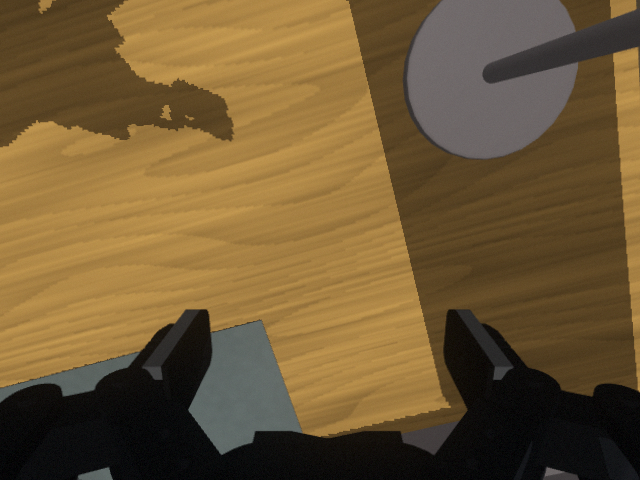

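```bash
python3 - <<'E'
from h import *
a=load('scene0')[0]; b=load('side0')[0]
c1=cv2.resize(a[220:380,330:600],None,fx=2.9,fy=2.9,interpolation=cv2.INTER_CUBIC)
c2=cv2.resize(b[140:280,180:400],None,fx=3.6,fy=3.6,interpolation=cv2.INTER_CUBIC)
cv2.imwrite('pics/c1.png',c1);cv2.imwrite('pics/c2.png',c2)
E
```

```text
(no output)
```

View pics/c1.png

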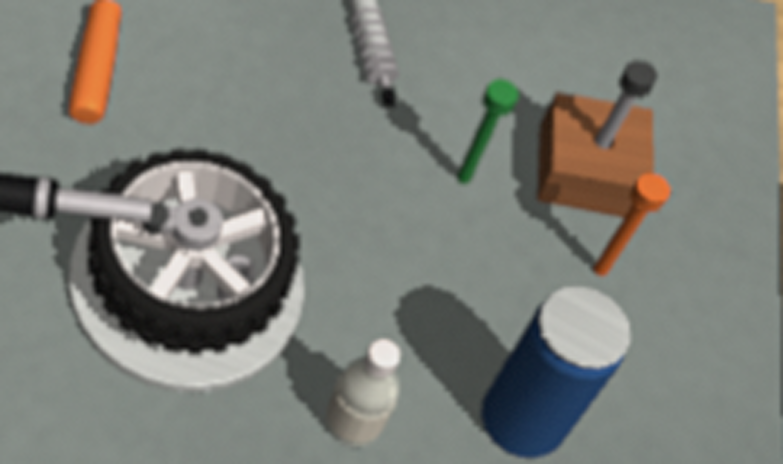

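View pics/c2.png

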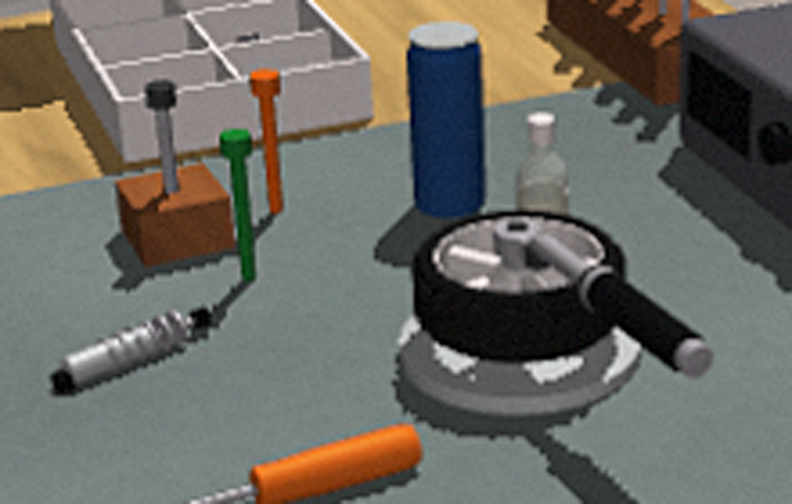

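```bash
python3 - <<'E'
from h import *
def t(a,b):
    C1,v1=ray('scene',a);C2,v2=ray('side',b); return tri(C1,v1[0],C2,v2[0])
S=lambda u,v:(330+u/2.9,220+v/2.9); D=lambda u,v:(180+u/3.6,140+v/3.6)
print('pinhead',t(S(638,79),D(160,95)))
print('pin shank at hole',t(S(605,142),D(172,187)))
print('nut',t(S(199,213),D(517,228)))
print('green',t(S(501,97),D(236,143)))
print('orange',t(S(652,190),D(265,83)))
print('spray top',t(S(580,325),D(445,36)))
print('oil top',t(S(383,352),D(540,122)))
print('grip end',t((292,282),D(694,355)))
E
```

```text
pinhead (array([0.45323825, 0.37298614, 0.10655381]), np.float64(0.0025153831321363253))
pin shank at hole (array([0.45466436, 0.37422283, 0.03734778]), np.float64(0.0018103063284262324))
nut (array([0.60764877, 0.12565524, 0.08471223]), np.float64(0.004521962144924289))
green (array([0.48293223, 0.29277716, 0.0974161 ]), np.float64(0.0030348792790665866))
orange (array([0.52871769, 0.38568638, 0.09763645]), np.float64(0.004727379566268736))
spray top (array([0.64686718, 0.34131674, 0.12644198]), np.float64(0.002978749933754366))
oil top (array([0.67454013, 0.24315817, 0.09514649]), np.float64(0.00288308388592369))
grip end (array([ 0.63273496, -0.0590066 ,  0.0867223 ]), np.float64(0.0010530387608455205))
```

```bash
cat > to.py <<'E'
# usage: python3 to.py x y z yaw_deg(jaw axis direction)  -> shift & turn in tool axes
import sys
from h import *
def go(p,yaw,tilt=0):
    o=ctrl.get_obs(); R=Rn.from_rotvec(o['tool_rot']).as_matrix()
    best=None
    for k in (0,180):
        a=np.radians(yaw+k); y=np.array([np.cos(a),np.sin(a),0]); x=np.array([0,0,-1.]); z=np.cross(x,y)
        rv=np.degrees(Rn.from_matrix(R.T@np.c_[x,y,z]).as_rotvec())
        sh=R.T@(np.array(p)-o['tool_pos'])
        if best is None or np.linalg.norm(rv)<np.linalg.norm(best[1]): best=(sh,rv)
    print('pos',o['tool_pos'].round(4),'yaw',np.degrees(np.arctan2(R[1,1],R[0,1])).round(2),'q6',o['q'][5].round(3),'t',o['t'],'F',o['contact_force'].round(2),'open',o['opening'])
    print('shift',best[0].round(4),'turn',best[1].round(2))
if __name__=='__main__':
    v=list(map(float,sys.argv[1:])); go(v[:3],v[3])
E
python3 - <<'E'
from h import *
o=ctrl.get_obs(); R=Rn.from_rotvec(o['tool_rot']).as_matrix(); print(R.round(3)); print(pose('wrist',o))
E
python3 to.py 0.608 0.126 0.3 0
python3 to.py 0.454 0.374 0.28 0;python3 to.py 0.454 0.374 0.28 60;
```

```text
[[-0.001  0.273  0.962]
 [-0.002  0.962 -0.273]
 [-1.    -0.002 -0.   ]]
(array([[ 0.27322447,  0.9213428 ,  0.27654264],
       [ 0.96194899, -0.26121543, -0.08012884],
       [-0.00158893,  0.28791307, -0.95765523]]), array([0.09989848, 0.6214797 , 0.3733867 ]))
pos [0.1706 0.6007 0.2303] yaw 74.14 q6 -0.119 t 0.15 F [-0.45  0.51 -0.57] open 0.08552354188731424
shift [-0.0692 -0.3373  0.5505] turn [7.414e+01 5.000e-02 9.000e-02]
pos [0.1706 0.6007 0.2303] yaw 74.14 q6 -0.119 t 0.15 F [-0.45  0.51 -0.57] open 0.08552354188731424
shift [-0.0495 -0.1408  0.3346] turn [7.414e+01 5.000e-02 9.000e-02]
pos [0.1706 0.6007 0.2303] yaw 74.14 q6 -0.119 t 0.15 F [-0.45  0.51 -0.57] open 0.08552354188731424
shift [-0.0495 -0.1408  0.3346] turn [14.14  0.    0.09]
```

```bash
python3 to.py 0.428 0.39 0.25 60
```

```text
pos [0.1706 0.6007 0.2303] yaw 74.14 q6 -0.119 t 0.15 F [-0.45  0.51 -0.57] open 0.08552354188731424
shift [-0.0195 -0.1324  0.3052] turn [14.14  0.    0.09]
```

```bash
python3 -m handwheel '[1,-0.005,-0.025,0.03,2,0,0, 1,-0.01,-0.05,0.06,5,0,0, 1,-0.015,-0.08,0.095,8,0,0, 1,-0.02,-0.1,0.13,11,0,0, 1,-0.02,-0.12,0.16,14,0,0, 1,-0.02,-0.13,0.19,14.1,0,0, 1,-0.02,-0.132,0.22,14.1,0,0, 1,-0.02,-0.132,0.25,14.1,0,0, 1,-0.02,-0.132,0.28,14.1,0,0, 1,-0.02,-0.132,0.305,14.1,0,0, 1,-0.02,-0.132,0.305,14.1,0,0, 1,-0.02,-0.132,0.305,14.1,0,0]'; python3 - <<'E'
from h import *
grab('wrist','w1'); grab('wrist','w1b')
E
python3 to.py 0.583 0.142 0.25 60
```

```text
t: 1.15
tool_pos: [0.4287, 0.3902, 0.2506]
tool_rot: [0.411, 1.533, -0.412]
contact_force: [-0.9, -0.2, -0.4]
opening: 0.0853
pos [0.4274 0.3909 0.2509] yaw 60.05 q6 -0.436 t 1.25 F [0.63 0.63 0.29] open 0.08511623787790176
shift [ 0.0008 -0.138   0.2591] turn [ 0.05 -0.05  0.04]
```

View pics/w1b.png

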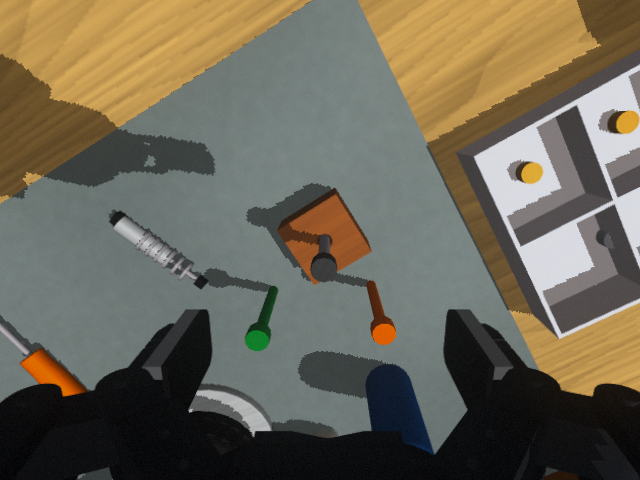

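```bash
python3 -m handwheel '[1,0,-0.018,0.03,0,0,0, 1,0,-0.035,0.06,0,0,0, 1,0,-0.05,0.09,0,0,0, 1,0,-0.067,0.12,0,0,0, 1,0,-0.083,0.15,0,0,0, 1,0,-0.1,0.18,0,0,0, 1,0,-0.117,0.21,0,0,0, 1,0,-0.13,0.24,0,0,0, 1,0,-0.138,0.255,0,0,0, 1,0,-0.138,0.259,0,0,0, 1,0,-0.138,0.259,0,0,0, 1,0,-0.138,0.259,0,0,0]'; python3 - <<'E'
from h import *
grab('wrist','w2')
im,d,o=load('w1b')
print('pin plane', onplane('wrist',[(323,263)],0.116,o),onplane('wrist',[(323,266)],0.109,o))
E
python3 to.py 0.583 0.142 0.2 60
```

```text
t: 2.25
tool_pos: [0.5828, 0.1432, 0.2512]
tool_rot: [0.409, 1.532, -0.409]
contact_force: [-0.3, -0.4, -0.0]
opening: 0.0858
pin plane [[0.44927462 0.37475628 0.116     ]] [[0.45351677 0.37219691 0.109     ]]
pos [0.5828 0.1434 0.2513] yaw 60.15 q6 -0.933 t 2.3 F [ 0.5   0.41 -0.38] open 0.08510545000764239
shift [ 0.0513 -0.0011  0.001 ] turn [ 0.15 -0.03 -0.01]
```

View pics/w2.png

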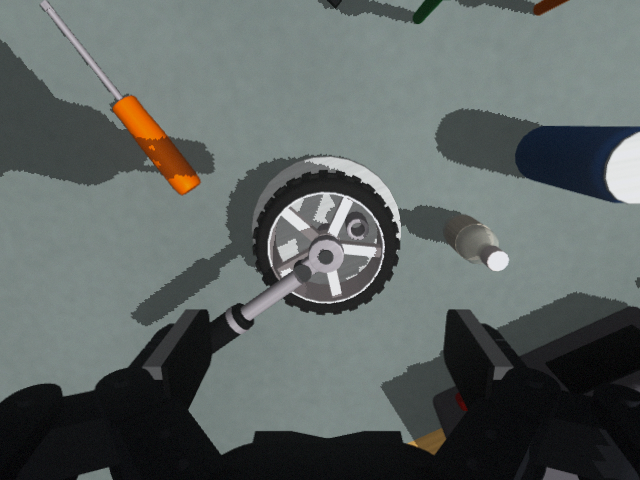

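```bash
python3 - <<'E'
from h import *
im,d,o=load('w2')
c=cv2.resize(im[160:320,245:410],None,fx=4.5,fy=3.75*1.2,interpolation=cv2.INTER_CUBIC)[:600*2]
cv2.imwrite('pics/c3.png',cv2.resize(im[180:300,260:400],None,fx=5,fy=5,interpolation=cv2.INTER_CUBIC))
im,d,o=load('w1b')
cv2.imwrite('pics/c4.png',cv2.resize(im[180:300,250:390],None,fx=5,fy=5,interpolation=cv2.INTER_CUBIC))
E
```

```text
(no output)
```

View pics/c3.png

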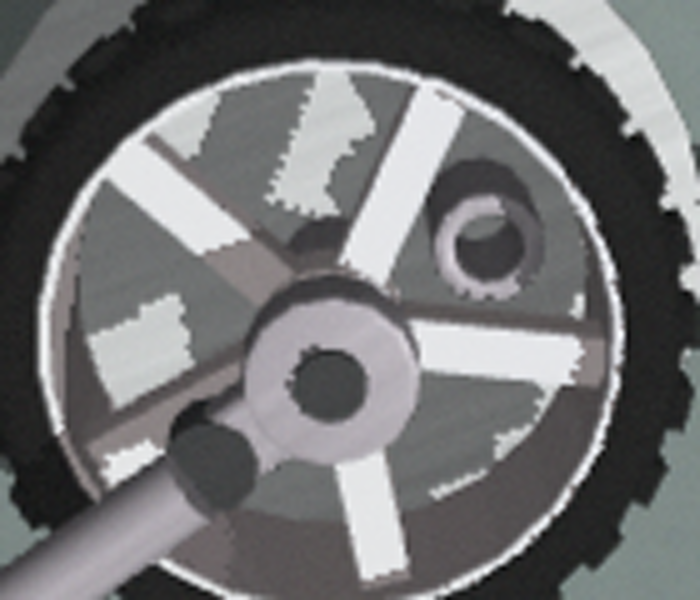

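View pics/c4.png

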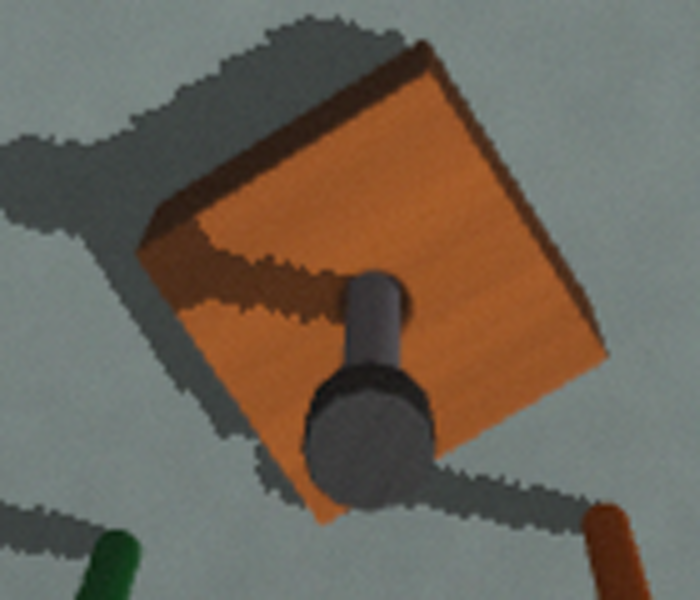

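```bash
python3 - <<'E'
from h import *
im,d,o1=load('w1b'); im,d,o2=load('w2')
print('pin top w', onplane('wrist',[(323.8,269.7)],0.116,o1))
C,v=ray('wrist',[(323.8,269.7)],o1)
S=lambda u,v:(330+u/2.9,220+v/2.9); D=lambda u,v:(180+u/3.6,140+v/3.6)
for n,p in (('scene',S(639,74)),('side',D(160,87))):
    C2,v2=ray(n,p); print('pin top tri',n,tri(C,v[0],C2,v2[0]))
P=lambda u,v:(260+u/5,180+v/5)
b=onplane('wrist',[P(487,247),P(490,249)],0.044,o2); n=onplane('wrist',[P(331,382)],0.086,o2)
print('boss',b,'nut',n,np.linalg.norm(b[0,:2]-n[0,:2]))
C,v=ray('wrist',[P(331,382)],o2)
for nn,p in (('scene',S(199,213)),('side',D(517,228))):
    C2,v2=ray(nn,p); print('nut tri',nn,tri(C,v[0],C2,v2[0]))
# spokes at z=.06
q=onplane('wrist',[P(449,105),P(365,270),P(580,355),P(418,345),P(130,160),P(222,243)],0.06,o2)
a=np.degrees(np.arctan2(q[:,1]-n[0,1],q[:,0]-n[0,0])); print('spoke pts',q.round(4),a)
print('boss ang',np.degrees(np.arctan2(*(b[0,:2]-n[0,:2])[::-1])))
h=onplane('wrist',[(240,317),(300,276)],0.087,o2); print('neck',h)
for P_ in [(340,230),(357,215)]: pass
E
```

```text
pin top w [[0.4541646  0.37260385 0.116     ]]
pin top tri scene (array([0.45445548, 0.37205661, 0.11472507]), np.float64(0.000634838610439378))
pin top tri side (array([0.45501324, 0.37182977, 0.11180925]), np.float64(0.0009657113914332206))
boss [[0.6140958  0.15728412 0.044     ]
 [0.61470106 0.15757804 0.044     ]] nut [[0.61007038 0.12682958 0.086     ]] 0.030719416621375388
nut tri scene (array([0.60878728, 0.12722174, 0.09018689]), np.float64(0.0006639442690402898))
nut tri side (array([0.61055433, 0.12639733, 0.08279035]), np.float64(0.0009104895730558926))
spoke pts [[0.5845 0.1647 0.06  ]
 [0.6028 0.1378 0.06  ]
 [0.6354 0.1631 0.06  ]
 [0.6194 0.1391 0.06  ]
 [0.5655 0.1125 0.06  ]
 [0.5861 0.1186 0.06  ]] [ 124.00651978  123.57389656   55.13286783   52.76593303 -162.14749715
 -161.12462732]
boss ang 82.47040900385605
neck [[0.62045376 0.03570493 0.087     ]
 [0.61382396 0.09956997 0.087     ]]
```

```bash
python3 to.py 0.607 0.098 0.21 -7
```

```text
pos [0.5828 0.1434 0.2513] yaw 60.15 q6 -0.933 t 2.3 F [ 0.5   0.41 -0.38] open 0.08510545000764239
shift [ 0.0413 -0.0274  0.0437] turn [ 6.715e+01 -3.000e-02  1.000e-02]
```

```bash
python3 -m handwheel '[1,0.004,-0.003,0.004,7,0,0, 1,0.008,-0.006,0.009,14,0,0, 1,0.012,-0.009,0.013,21,0,0, 1,0.016,-0.012,0.018,28,0,0, 1,0.02,-0.015,0.022,35,0,0, 1,0.025,-0.018,0.027,42,0,0, 1,0.03,-0.021,0.032,49,0,0, 1,0.035,-0.024,0.037,56,0,0, 1,0.04,-0.027,0.042,63,0,0, 1,0.041,-0.027,0.044,67.2,0,0, 1,0.041,-0.027,0.044,67.2,0,0, 1,0.041,-0.027,0.044,67.2,0,0]'; python3 - <<'E'
from h import *
im,d,o=grab('wrist','w3')
print(proj('wrist',[(0.6144,0.1574,0.044),(.61,.1268,.086)],o))
E
python3 to.py 0.447 0.313 0.27 -7
```

```text
t: 3.3
tool_pos: [0.6077, 0.0979, 0.2104]
tool_rot: [1.298, 1.15, -1.298]
contact_force: [0.2, 0.5, 0.5]
opening: 0.0855
[[326.9837663  141.13453958]
 [325.983246   191.06202252]]
pos [0.6078 0.0978 0.2106] yaw -6.96 q6 0.16 t 3.35 F [-1.13 -1.08 -0.46] open 0.08551991901696962
shift [-0.0594 -0.1857 -0.1942] turn [ 0.04 -0.01 -0.01]
```

View pics/w3.png

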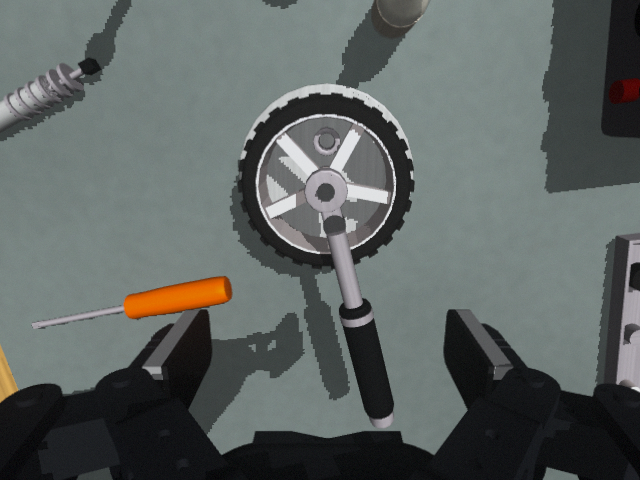

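```bash
python3 - <<'E'
from h import *
im,d,o=load('w3')
cv2.imwrite('pics/c5.png',cv2.resize(im[110:220,260:400],None,fx=5,fy=5,interpolation=cv2.INTER_CUBIC))
E
```

```text
(no output)
```

View pics/c5.png

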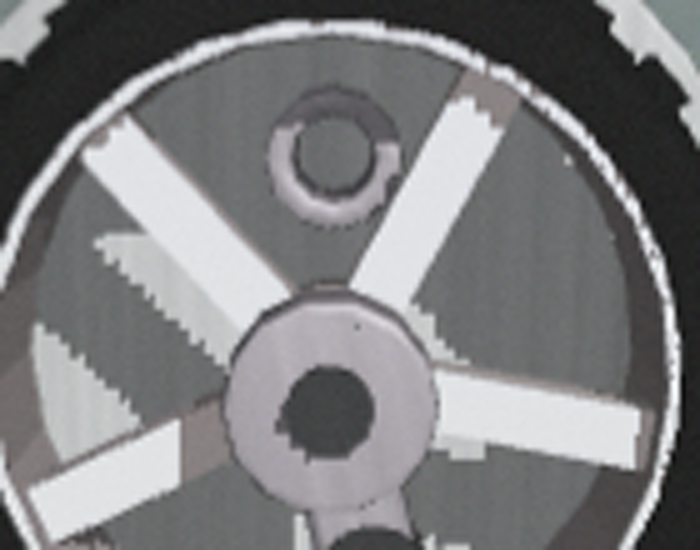

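```bash
python3 -m handwheel '[0.5,-0.01,-0.02,-0.02,0,0,0, 0.5,-0.02,-0.04,-0.04,0,0,0, 0.5,-0.03,-0.06,-0.06,0,0,0, 0.5,-0.04,-0.08,-0.085,0,0,0, 0.5,-0.05,-0.1,-0.11,0,0,0, 0.5,-0.06,-0.125,-0.13,0,0,0, 0.5,-0.06,-0.15,-0.155,0,0,0, 0.5,-0.06,-0.17,-0.18,0,0,0, 0.5,-0.06,-0.186,-0.194,0,0,0, 0.5,-0.06,-0.186,-0.194,0,0,0, 0.5,-0.06,-0.186,-0.194,0,0,0, 0.5,-0.06,-0.186,-0.194,0,0,0]'; python3 - <<'E'
from h import *
im,d,o=grab('wrist','w4')
print(proj('wrist',[(0.4542,0.3724,0.116)],o))
cv2.imwrite('pics/c6.png',cv2.resize(im[90:210,260:400],None,fx=5,fy=5,interpolation=cv2.INTER_CUBIC))
E
python3 to.py 0.454 0.372 0.16 -7
```

```text
t: 4.35
tool_pos: [0.4479, 0.3122, 0.2706]
tool_rot: [1.3, 1.147, -1.299]
contact_force: [1.1, -0.9, -0.1]
opening: 0.0428
[[325.91540695 140.95948247]]
pos [0.4482 0.3119 0.2705] yaw -7.16 q6 0.597 t 4.4 F [-0.71  0.33 -1.11] open 0.04278149784276267
shift [ 0.1105 -0.0018 -0.0604] turn [-0.16  0.01 -0.03]
```

View pics/w4.png

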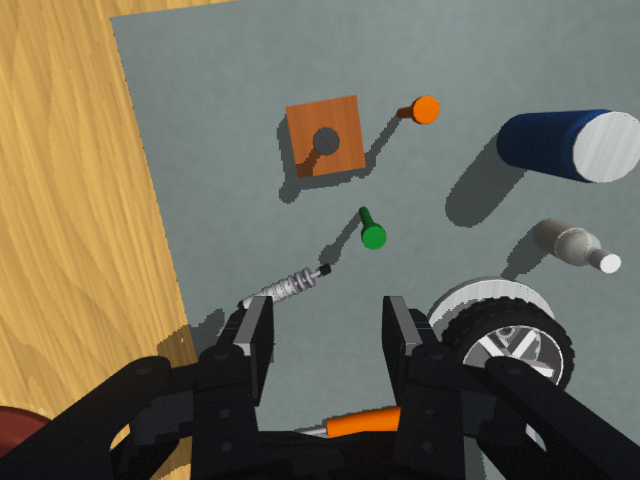

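View pics/c6.png

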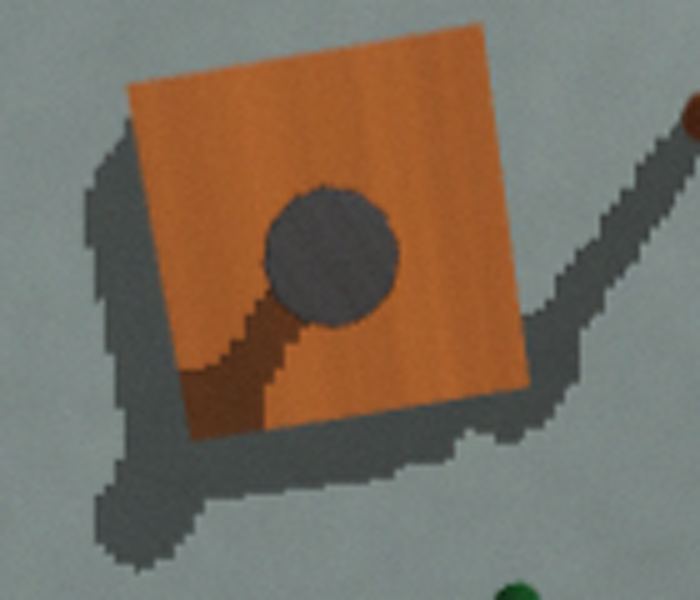

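```bash
python3 - <<'E'
from h import *
_,_,o3=load('w3');_,_,o4=load('w4')
b=onplane('wrist',[(326.6,140.8)],0.044,o3);p=onplane('wrist',[(325.9,140.8)],.116,o4);print(b,p,b-p)
E
python3 to.py 0.4541 0.3724 0.16 -7
```

```text
[[0.61414029 0.15767721 0.044     ]] [[0.45420285 0.37251271 0.116     ]] [[ 0.15993744 -0.2148355  -0.072     ]]
pos [0.4482 0.3119 0.2705] yaw -7.16 q6 0.597 t 4.4 F [-0.71  0.33 -1.11] open 0.04278149784276267
shift [ 0.1105 -0.0017 -0.0608] turn [-0.16  0.01 -0.03]
```

```bash
python3 -m handwheel '[0.5,0.03,-0.002,-0.02,0,0,0, 0.5,0.06,-0.002,-0.04,0,0,0, 0.5,0.09,-0.002,-0.055,0,0,0, 0.5,0.11,-0.002,-0.061,0,0,0, 0.5,0.125,-0.002,-0.061,0,0,0, 0.5,0.14,-0.002,-0.061,0,0,0, 0.5,0.155,-0.002,-0.061,0,0,0, 0.5,0.17,-0.002,-0.061,0,0,0, 0.5,0.18,-0.002,-0.061,0,0,0, 0.5,0.18,-0.002,-0.061,0,0,0]' 40;  python3 - <<'E'
from h import *
im,d,o=grab('wrist','w5'); print(o['tool_pos'],o['contact_force'])
cv2.imwrite('pics/w5s.png',im)
E
```

```text
t: 5.23
tool_pos: [0.4526, 0.3712, 0.0873]
tool_rot: [1.297, 1.148, -1.306]
contact_force: [0.0, -0.4, -0.4]
opening: 0.0427
[0.45257756 0.37124458 0.08732522] [ 0.04544225 -0.35661174 -0.39579277]
```

View pics/w5.png

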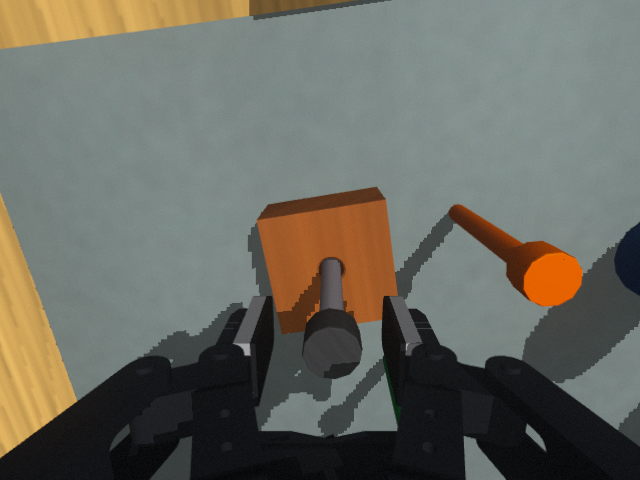

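```bash
python3 to.py 0.4542 0.3725 0.09 -7; python3 -m handwheel '[0.5,-0.002,0.001,-0.001,0,0,0, 0,-0.002,0.001,-0.001,0,0,0, 0,-0.002,0.001,-0.001,0,0,0, 0,-0.002,0.001,-0.001,0,0,0, 0,-0.002,0.001,-0.001,0,0,0, 0,-0.002,0.001,-0.001,0,0,0, 0,-0.002,0.001,-0.001,0,0,0, 0,-0.002,0.001,-0.001,0,0,0]' 40; python3 to.py 0.4542 0.3725 0.2 -7
```

```text
pos [0.4532 0.3719 0.0889] yaw -7.22 q6 0.686 t 5.2833 F [ 0.44 -0.45  0.79] open 0.042900180572505324
shift [-0.0011  0.0009 -0.0007] turn [-0.22  0.11  0.12]
t: 5.95
tool_pos: [0.4556, 0.3746, 0.0941]
tool_rot: [1.303, 1.147, -1.298]
contact_force: [0.5, -0.1, 5.5]
opening: 0.0185
pos [0.4556 0.3746 0.0941] yaw -7.15 q6 0.687 t 5.95 F [ 0.54 -0.13  5.48] open 0.018504056127288743
shift [-0.1059 -0.0009  0.0021] turn [-0.15 -0.11 -0.14]
```

```bash
python3 -m handwheel '[0,-0.01,0,0,0,0,0, 0,-0.02,0,0,0,0,0, 0,-0.035,0,0,0,0,0, 0,-0.055,0,0,0,0,0, 0,-0.08,0,0,0,0,0, 0,-0.105,0,0,0,0,0, 0,-0.125,0,0,0,0,0, 0,-0.125,0,0,0,0,0, 0,-0.125,0,0,0,0,0]'; python3 - <<'E'
from h import *
im,d,o=grab('wrist','w6')
grab('scene','s6');grab('side','d6')
E
python3 to.py 0.6141 0.1577 0.22 -7
```

```text
t: 6.7
tool_pos: [0.4551, 0.3743, 0.2192]
tool_rot: [1.303, 1.147, -1.298]
contact_force: [0.3, -0.2, -0.4]
opening: 0.0185
pos [0.4536 0.3733 0.2152] yaw -7.16 q6 0.687 t 6.85 F [ 0.79 -0.19  0.03] open 0.01805349086331743
shift [-0.0048  0.1861  0.1939] turn [-0.16  0.12  0.15]
```

View pics/w6.png

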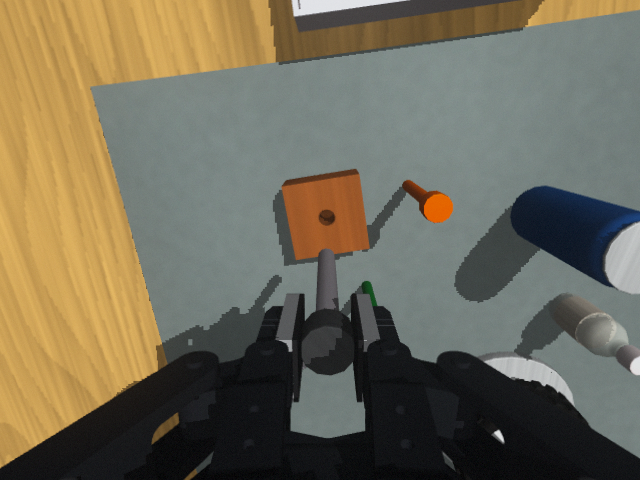

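View pics/d6.png

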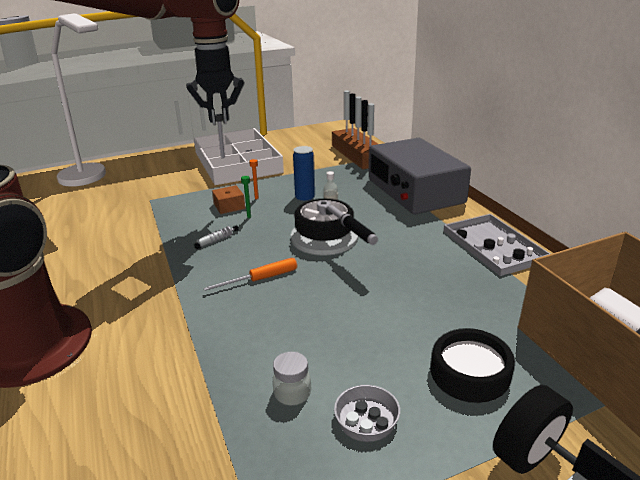

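```bash
python3 - <<'E'
from h import *
im,d,o=load('w6')
cv2.imwrite('pics/c7.png',cv2.resize(im[230:400,240:420],None,fx=3.5,fy=3.5,interpolation=cv2.INTER_CUBIC))
I={'tool_pos':np.zeros(3),'tool_rot':np.zeros(3)}
# predicted pixels of pin axis with perfect grasp: head top x=-19+7.., foot x=-19+99
for g in (-0.019,-0.015):
  print(proj('wrist',[(g-0.007,0,0),(g+.099,0,0),(g+.09,.005,0),(g+.09,-.005,0)],I))
for i in range(6):
    ctrl.get_image('wrist'); q=ctrl.get_obs(); print(q['t'],q['tool_pos'].round(4))
E
```

```text
[[328.43228175 351.35984753]
 [327.85640572 252.17671274]
 [336.65633593 257.12856454]
 [319.11373071 257.13194846]]
[[328.39492425 344.9317775 ]
 [327.8443032  250.09015044]
 [336.49712878 254.88122364]
 [319.24687096 254.88449623]]
6.9 [0.4536 0.3733 0.2151]
6.95 [0.4537 0.3733 0.2152]
7.0 [0.4538 0.3734 0.2155]
7.05 [0.454  0.3735 0.2158]
7.1 [0.4542 0.3736 0.2161]
7.15 [0.4543 0.3737 0.2164]
```

View pics/c7.png

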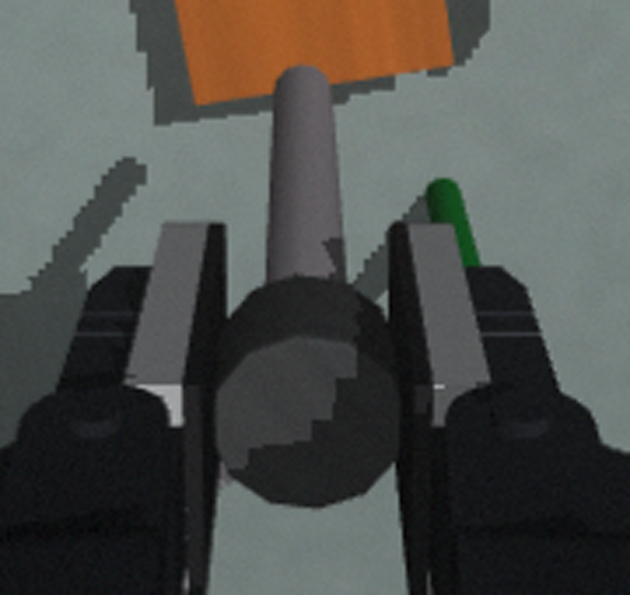

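```bash
python3 to.py 0.615 0.1577 0.19 -7; python3 -m handwheel '[0,-0.003,0.017,0.02,0,0,0, 0,-0.003,0.035,0.04,0,0,0, 0,-0.003,0.055,0.06,0,0,0, 0,-0.003,0.075,0.08,0,0,0, 0,-0.003,0.095,0.1,0,0,0, 0,-0.003,0.115,0.12,0,0,0, 0,0,0.135,0.14,0,0,0, 0,0.005,0.155,0.16,0,0,0, 0,0.01,0.172,0.178,0,0,0, 0,0.018,0.182,0.19,0,0,0, 0,0.025,0.186,0.194,0,0,0, 0,0.025,0.186,0.194,0,0,0]'; python3 -m handwheel '[0,0,0,0,0,0,0, 0,0,0,0,0,0,0, 0,0,0,0,0,0,0, 0,0,0,0,0,0,0]'; python3 to.py 0.615 0.1577 0.165 -7
```

```text
pos [0.4543 0.3737 0.2164] yaw -7.16 q6 0.687 t 7.15 F [ 0.29  0.02 -1.03] open 0.018253410627604418
shift [0.0264 0.1864 0.1943] turn [-0.16  0.05  0.06]
t: 8.15
tool_pos: [0.6141, 0.1574, 0.1896]
tool_rot: [1.299, 1.149, -1.305]
contact_force: [-0.0, 0.5, -0.3]
opening: 0.0184
t: 8.48
tool_pos: [0.6147, 0.1593, 0.193]
tool_rot: [1.3, 1.148, -1.299]
contact_force: [-1.3, -0.5, 0.3]
opening: 0.0184
pos [0.6147 0.1593 0.193 ] yaw -7.08 q6 0.26 t 8.4833 F [-1.25 -0.46  0.32] open 0.01841607898987097
shift [0.028  0.0004 0.0016] turn [-0.08 -0.02 -0.05]
```

```bash
python3 -m handwheel '[0,0.01,0.0004,0.001,0,0,0, 0,0.02,0.0004,0.001,0,0,0, 0,0.028,0.0004,0.001,0,0,0, 0,0.028,0.0004,0.001,0,0,0, 0,0.028,0.0004,0.001,0,0,0, 0,0.028,0.0004,0.001,0,0,0, 0,0.028,0.0004,0.001,0,0,0]'; python3 - <<'E'
from h import *
im,d,o=grab('wrist','w8'); s,_,_=grab('scene','s8'); v,_,_=grab('side','d8'); print(ctrl.get_obs()['tool_pos'])
I={'tool_pos':np.zeros(3),'tool_rot':np.zeros(3)}
a=cv2.resize(im[130:400,220:440],None,fx=2.2,fy=2.2,interpolation=cv2.INTER_CUBIC)
b=cv2.resize(s[200:350,340:480],None,fx=4,fy=4,interpolation=cv2.INTER_CUBIC)
c=cv2.resize(v[130:270,260:400],None,fx=4,fy=4,interpolation=cv2.INTER_CUBIC)
for n,x in (('c8a',a),('c8b',b),('c8c',c)): cv2.imwrite('pics/%s.png'%n,x)
E
python3 to.py 0.615 0.1577 0.165 -7
```

```text
t: 9.07
tool_pos: [0.6156, 0.1572, 0.1648]
tool_rot: [1.301, 1.147, -1.3]
contact_force: [0.3, 0.2, -0.5]
opening: 0.0182
[0.61560118 0.15721903 0.16497617]
pos [0.6156 0.1572 0.165 ] yaw -7.16 q6 0.258 t 9.2167 F [ 0.54 -1.03 -0.64] open 0.018378008363227887
shift [-0.     -0.0007 -0.0004] turn [-0.16 -0.01 -0.06]
```

View pics/c8a.png

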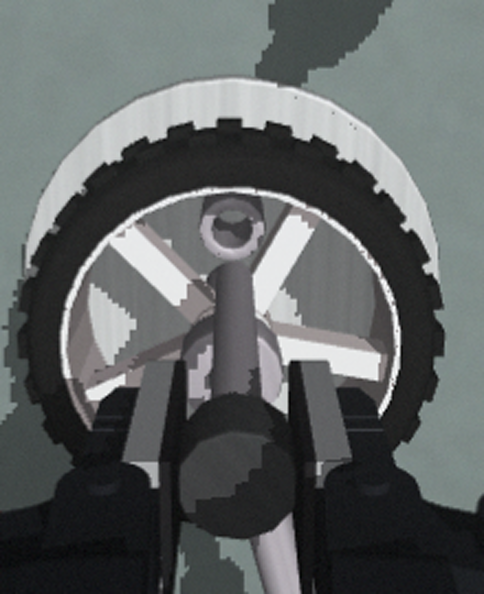

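View pics/c8b.png

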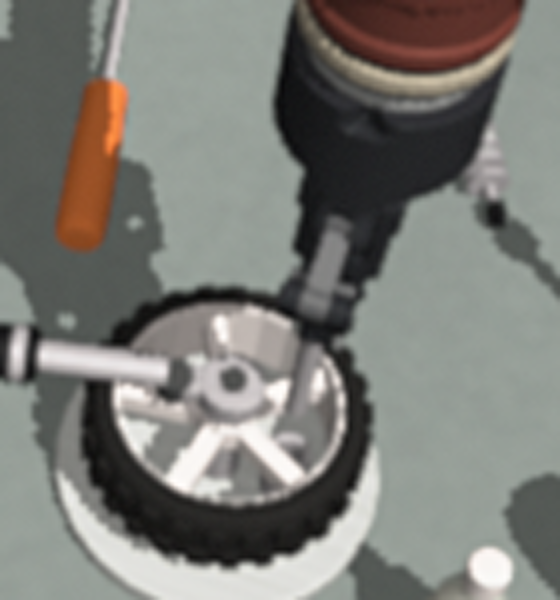

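View pics/c8c.png

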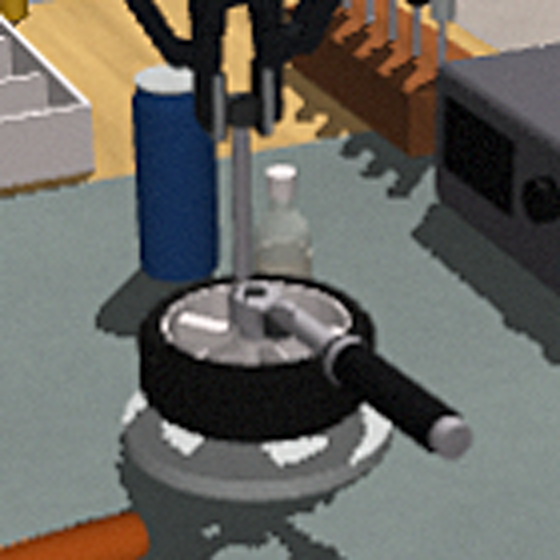

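```bash
python3 - <<'E'
from h import *
I={'tool_pos':np.zeros(3),'tool_rot':np.zeros(3)}
def at(uv,x):
    C,v=ray('wrist',[uv],I); v=v[0]; return C+v*((x-C[0])/v[0])
im,d,o=load('w8'); print(o)
print('boss tool',at((325.2,233.8),0.121))
for x in (.078,.081,.084): print('foot tip far edge',at((326.6,248.0),x))
print('head top', at((220+237/2.2-.3,130+485/2.2-.3),-.026),at((220+237/2.2-.3,130+485/2.2-.3),-.022))
E
```

```text
{'tool_pos': array([0.61557146, 0.15721157, 0.16479513]), 'tool_rot': array([ 1.30118851,  1.14695418, -1.29998454])}
boss tool [ 0.121      -0.00175888  0.00017424]
foot tip far edge [ 0.078      -0.00073763 -0.00323209]
foot tip far edge [ 0.081      -0.00074179 -0.00227617]
foot tip far edge [ 0.084      -0.00074594 -0.00132024]
head top [-0.026      -0.00033533 -0.0004592 ] [-0.022      -0.00033205  0.00204264]
```

```bash
python3 -m handwheel '[0,0.005,-0.001,0,0,0,0, 0,0.01,-0.001,0,0,0,0, 0,0.015,-0.001,0,0,0,0, 0,0.02,-0.001,0,0,0,0, 0,0.025,-0.001,0,0,0,0, 0,0.03,-0.001,0,0,0,0, 0,0.033,-0.001,0,0,0,0, 0,0.035,-0.001,0,0,0,0, 0,0.037,-0.001,0,0,0,0, 0,0.039,-0.001,0,0,0,0, 0,0.041,-0.001,0,0,0,0, 0,0.043,-0.001,0,0,0,0]'; python3 to.py 0.6146 0.1573 0.097 -7
```

```text
t: 10.22
tool_pos: [0.6145, 0.1574, 0.1215]
tool_rot: [1.301, 1.147, -1.3]
contact_force: [-0.3, 1.0, 0.2]
opening: 0.0185
pos [0.6145 0.1574 0.1215] yaw -7.16 q6 0.258 t 10.2167 F [-0.32  0.97  0.15] open 0.018504791489670304
shift [0.0245 0.0001 0.0001] turn [-0.16 -0.02 -0.04]
```

```bash
python3 -m handwheel '[0,0.002,0,0,0,0,0, 0,0.004,0,0,0,0,0, 0,0.006,0,0,0,0,0, 0,0.008,0,0,0,0,0, 0,0.01,0,0,0,0,0, 0,0.012,0,0,0,0,0, 0,0.014,0,0,0,0,0, 0,0.016,0,0,0,0,0]'; python3 -m handwheel '[0,0.001,0,0,0,0,0, 0,0.002,0,0,0,0,0, 0,0.003,0,0,0,0,0, 0,0.004,0,0,0,0,0, 0,0.005,0,0,0,0,0]'
```

```text
t: 10.88
tool_pos: [0.6142, 0.1574, 0.1051]
tool_rot: [1.301, 1.148, -1.301]
contact_force: [0.4, 0.2, 0.3]
opening: 0.0181
t: 11.3
tool_pos: [0.6143, 0.1574, 0.1003]
tool_rot: [1.301, 1.147, -1.3]
contact_force: [0.7, 1.1, 0.0]
opening: 0.0184
```

```bash
python3 -m handwheel '[0,0.001,0,0,0,0,0, 0,0.002,0,0,0,0,0, 0,0.003,0,0,0,0,0]'; python3 -m handwheel '[0,0.001,0,0,0,0,0]';python3 -m handwheel '[0,0.001,0,0,0,0,0]';
```

```text
t: 11.55
tool_pos: [0.6143, 0.1573, 0.0972]
tool_rot: [1.301, 1.147, -1.301]
contact_force: [-0.5, 0.4, -0.2]
opening: 0.0184
t: 11.63
tool_pos: [0.6143, 0.1573, 0.0963]
tool_rot: [1.301, 1.147, -1.301]
contact_force: [-0.4, 0.1, 0.9]
opening: 0.0183
t: 11.72
tool_pos: [0.6147, 0.1574, 0.0961]
tool_rot: [1.301, 1.147, -1.3]
contact_force: [-0.3, 0.3, 7.0]
opening: 0.0184
```

```bash
python3 -m handwheel '[0.45,-0.001,0,0,0,0,0, 0.45,-0.001,0,0,0,0,0, 0.45,-0.001,0,0,0,0,0, 0.45,-0.001,0,0,0,0,0, 0.45,-0.001,0,0,0,0,0]'; python3 -m handwheel '[0.45,-0.01,0,0,0,0,0, 0.45,-0.02,0,0,0,0,0, 0.45,-0.03,0,0,0,0,0, 0.45,-0.04,0,0,0,0,0, 0.45,-0.05,0,0,0,0,0, 0.45,-0.06,0,0,0,0,0, 0.45,-0.07,0,0,0,0,0, 0.45,-0.08,0,0,0,0,0, 0.45,-0.08,0,0.02,0,0,0, 0,-0.08,0,0.04,0,0,0, 0,-0.08,0,0.06,0,0,0]' ; python3 - <<'E'
from h import *
im,d,o=grab('wrist','w9'); s,_,_=grab('scene','s9'); v,_,_=grab('side','d9'); print(ctrl.get_obs()['tool_pos'])
b=cv2.resize(s[200:350,280:480],None,fx=4,fy=4,interpolation=cv2.INTER_CUBIC)
c=cv2.resize(v[130:270,260:400],None,fx=4,fy=4,interpolation=cv2.INTER_CUBIC)
for n,x in (('c9b',b),('c9c',c)): cv2.imwrite('pics/%s.png'%n,x)
E
```

```text
t: 12.13
tool_pos: [0.6141, 0.1572, 0.0961]
tool_rot: [1.3, 1.148, -1.301]
contact_force: [0.4, 0.5, -0.9]
opening: 0.0385
t: 13.05
tool_pos: [0.6068, 0.0974, 0.1773]
tool_rot: [1.3, 1.147, -1.299]
contact_force: [0.3, -0.5, 0.2]
opening: 0.015
[0.60680092 0.0969489  0.17680885]
```

View pics/w9.png

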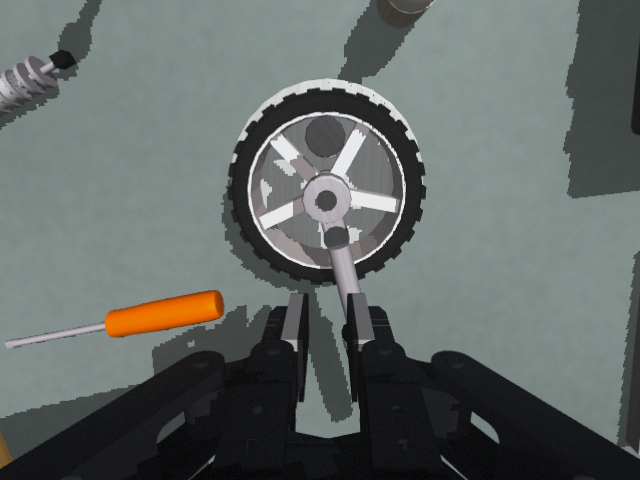

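View pics/c9c.png

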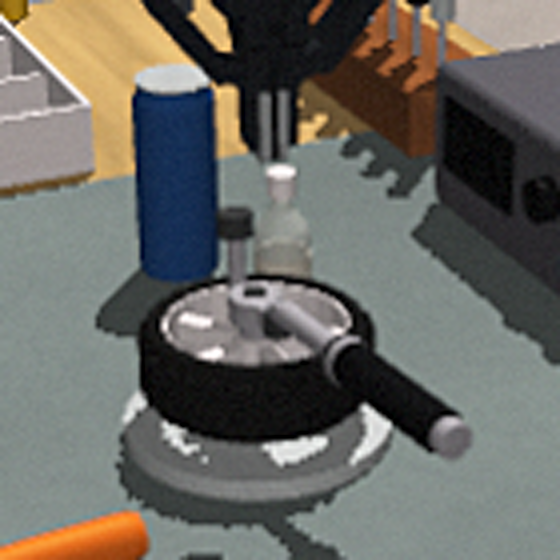

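View pics/c9b.png

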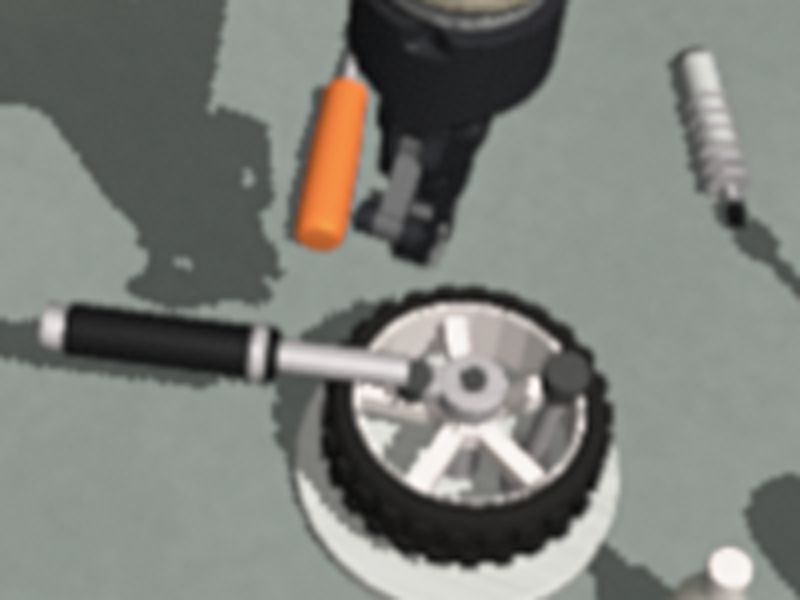

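```bash
python3 - <<'E'
from h import *
im,d,o=load('w9'); print(onplane('wrist',[(325,136)],.118,o))
m=(im.max(2)<90)
sub=im[100:175,290:360]; cv2.imwrite('pics/c10.png',cv2.resize(sub,None,fx=8,fy=8,interpolation=cv2.INTER_CUBIC))
# handle direction from w3
im,d,o=load('w3')
h=onplane('wrist',[(342,243),(371,372)],0.087,o);n=onplane('wrist',[(325.7,191)],.086,o); print(h,n,[np.degrees(np.arctan2(*(p-n[0])[:2][::-1])) for p in h])
E
python3 to.py .6604 .002 .175 83
```

```text
[[0.61369491 0.16414853 0.118     ]]
[[ 0.61671292  0.08921688  0.087     ]
 [ 0.62746908 -0.01747428  0.087     ]] [[0.60981209 0.12686413 0.086     ]] [np.float64(-79.61284649334458), np.float64(-83.02563075666323)]
pos [0.6068 0.0969 0.1768] yaw -7.27 q6 0.164 t 13.2 F [-0.48  0.48  0.28] open -2.060597586556992e-05
shift [0.0018 0.0652 0.0874] turn [ 8.973e+01 -3.000e-02  0.000e+00]
```

View pics/c10.png

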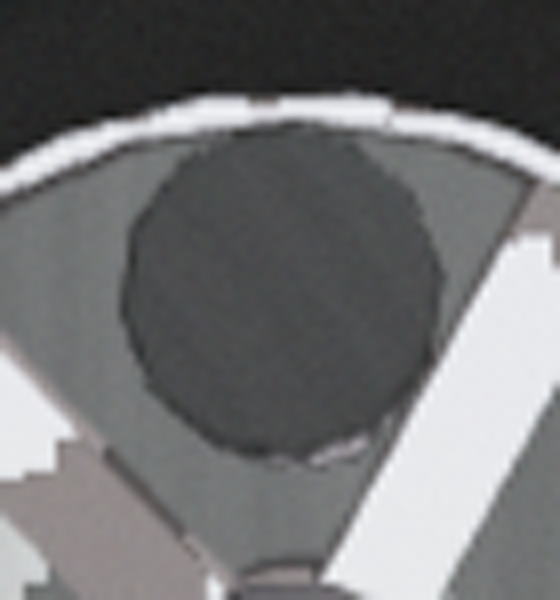

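```bash
python3 - <<'E'
from h import *
im,d,o=load('w9'); print('nut',onplane('wrist',[(326.3,200.8)],.086,o))
S=ray('scene',[(280+569/4-.4,200+372/4-.4)]);D=ray('side',[(260+235/4-.4,130+215/4-.4)]);W=ray('wrist',[(325,136)],o)
print(tri(S[0],S[1][0],W[0],W[1][0]),tri(S[0],S[1][0],D[0],D[1][0]),tri(W[0],W[1][0],D[0],D[1][0]))
E
```

```text
nut [[0.60951189 0.12592334 0.086     ]]
(array([0.61371693, 0.16433226, 0.11824485]), np.float64(0.0003539786276816962)) (array([0.61287419, 0.16392205, 0.11460684]), np.float64(0.0027295213503885966)) (array([0.61388155, 0.16392305, 0.11367825]), np.float64(0.000478634418645073))
```

```bash
python3 -m handwheel '[0,0,0.005,0.007,-7,0,0, 0,0,0.01,0.014,-14,0,0, 0,0,0.016,0.021,-21,0,0, 0,0,0.022,0.029,-28,0,0, 0,0,0.028,0.037,-35,0,0, 0,0,0.034,0.045,-42,0,0, 0,0,0.04,0.053,-49,0,0, 0,0,0.046,0.061,-56,0,0, 0,0,0.052,0.069,-63,0,0, 0,0,0.058,0.077,-70,0,0, 0,0,0.064,0.085,-77,0,0, 0,0,0.065,0.088,-84,0,0]'; python3 to.py .6604 .002 .175 83
```

```text
t: 14.2
tool_pos: [0.6612, 0.0024, 0.1765]
tool_rot: [0.176, 1.563, -0.175]
contact_force: [-0.4, 0.6, 0.7]
opening: -0.0002
pos [0.6612 0.0024 0.1765] yaw 77.19 q6 -1.456 t 14.2 F [-0.38  0.59  0.7 ] open -0.00015949093508189896
shift [ 0.0015 -0.0005 -0.0006] turn [-5.81  0.02 -0.01]
```

```bash
python3 -m handwheel '[0,0.01,0,0,-6,0,0, 0,0.03,0,0,-6,0,0, 0,0.05,0,0,-6,0,0, 0,0.07,0,0,-6,0,0, 0,0.085,0,0,-6,0,0, 0,0.095,0,0,-6,0,0, 0,0.102,0,0,-6,0,0, 0,0.102,0,0,-6,0,0, 0,0.102,0,0,-6,0,0, 0,0.102,0,0,-6,0,0]'; python3 - <<'E'
from h import *
grab('wrist','w11');s,_,_=grab('scene','s11')
cv2.imwrite('pics/c11.png',cv2.resize(s[200:350,280:480],None,fx=4,fy=4,interpolation=cv2.INTER_CUBIC))
E
python3 to.py .6604 .002 .073 83
```

```text
t: 15.03
tool_pos: [0.6613, 0.0024, 0.0758]
tool_rot: [0.098, 1.566, -0.098]
contact_force: [0.9, 0.7, 1.1]
opening: -0.0002
pos [0.6613 0.0023 0.0759] yaw 82.84 q6 -1.555 t 15.1333 F [ 0.41  0.38 -0.24] open 0.0001315821217526953
shift [ 0.0029 -0.0004 -0.0008] turn [-0.16  0.14 -0.  ]
```

View pics/w11.png

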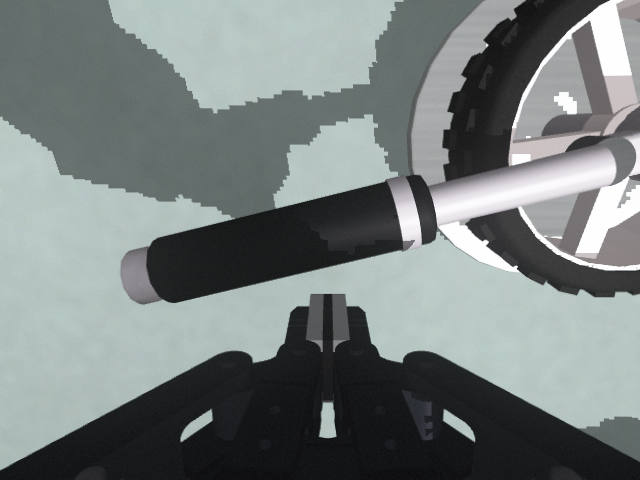

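View pics/c11.png

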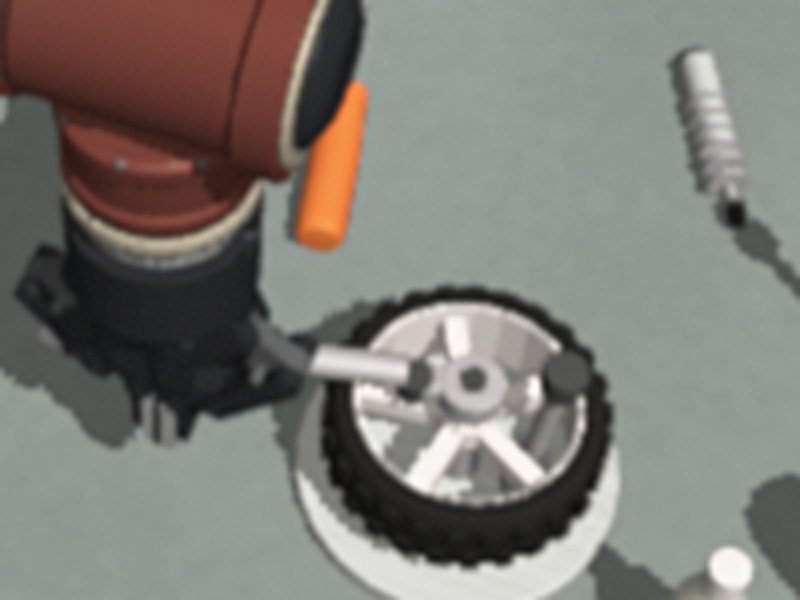

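```bash
cat > arc.py <<'E'
import sys
from h import *
N=np.array([.6098,.1267])
def st(o):
    p=o['tool_pos'][:2]-N; R=Rn.from_rotvec(o['tool_rot']).as_matrix()
    return np.hypot(*p),np.degrees(np.arctan2(p[1],p[0])),np.degrees(np.arctan2(R[1,1],R[0,1]))
if __name__=='__main__':
    o=ctrl.get_obs(); print('rho,ang,yaw',np.round(st(o),3),'z',o['tool_pos'][2],'F',o['contact_force'].round(2),'t',o['t'])
    R=Rn.from_rotvec(o['tool_rot']).as_matrix()
    for a in map(float,sys.argv[1:]):
        Rz=Rn.from_euler('z',-a,degrees=True).as_matrix()
        p=np.r_[o['tool_pos'][:2]-N,0]; sh=R.T@(Rz@p-p); print(a,(sh*1000).round(1),'turn',a)
E
python3 -m handwheel '[0,0.003,0,0,-6.5,0,0, 0,0.003,0,0,-13,0,0, 0,0.003,0,0,-13,0,0, 0,0.003,0,0,-13,0,0]'; python3 arc.py 1.5 3 4.5 6 7.5 9 10.5 12 13.5 15 16.5 18
```

```text
t: 15.47
tool_pos: [0.6608, 0.0023, 0.0721]
tool_rot: [-0.078, 1.568, 0.078]
contact_force: [0.0, -0.9, 0.7]
opening: 0.0004
rho,ang,yaw [  0.134 -67.724  95.674] z 0.07213772765554377 F [ 0.02 -0.92  0.7 ] t 15.4667
1.5 [-0.  -1.  -3.4] turn 1.5
3.0 [-0.  -1.8 -6.8] turn 3.0
4.5 [ -0.   -2.6 -10.2] turn 4.5
6.0 [ -0.   -3.3 -13.7] turn 6.0
7.5 [ -0.   -3.9 -17.1] turn 7.5
9.0 [ -0.   -4.4 -20.6] turn 9.0
10.5 [ -0.   -4.8 -24.1] turn 10.5
12.0 [ -0.   -5.2 -27.6] turn 12.0
13.5 [ -0.   -5.4 -31.1] turn 13.5
15.0 [ -0.   -5.6 -34.7] turn 15.0
16.5 [ -0.   -5.6 -38.2] turn 16.5
18.0 [ -0.1  -5.6 -41.7] turn 18.0
```

```bash
python3 -m handwheel '[0,0,-0.001,-0.0034,1.5,0,0, 0,0,-0.0018,-0.0068,3,0,0, 0,0,-0.0022,-0.0085,3.75,0,0, 0,0,-0.0026,-0.0102,4.5,0,0, 0,0,-0.003,-0.012,5.25,0,0, 0,0,-0.0033,-0.0137,6,0,0, 0,0,-0.0036,-0.0154,6.75,0,0, 0,0,-0.0039,-0.0171,7.5,0,0, 0,0,-0.0041,-0.0189,8.25,0,0, 0,0,-0.0044,-0.0206,9,0,0]';python3 - <<'E'
from h import *
grab('wrist','w12')
E
python3 arc.py 1 2 3 4 5 6 7 8 9 10 11 12
```

```text
t: 16.3
tool_pos: [0.6401, -0.0041, 0.0713]
tool_rot: [0.044, 1.57, -0.044]
contact_force: [-0.2, 0.2, -0.2]
opening: 0.0002
rho,ang,yaw [  0.134 -77.094  86.746] z 0.07122676830727973 F [0.05 0.65 0.32] t 16.35
1.0 [ 0.  -0.6 -2.3] turn 1.0
2.0 [ 0.  -1.2 -4.5] turn 2.0
3.0 [ 0.  -1.8 -6.8] turn 3.0
4.0 [ 0.  -2.3 -9.1] turn 4.0
5.0 [  0.   -2.8 -11.4] turn 5.0
6.0 [  0.   -3.2 -13.7] turn 6.0
7.0 [  0.   -3.6 -16. ] turn 7.0
8.0 [  0.   -3.9 -18.3] turn 8.0
9.0 [  0.   -4.3 -20.6] turn 9.0
10.0 [  0.   -4.5 -23. ] turn 10.0
11.0 [  0.   -4.8 -25.3] turn 11.0
12.0 [  0.   -5.  -27.6] turn 12.0
```

View pics/w12.png

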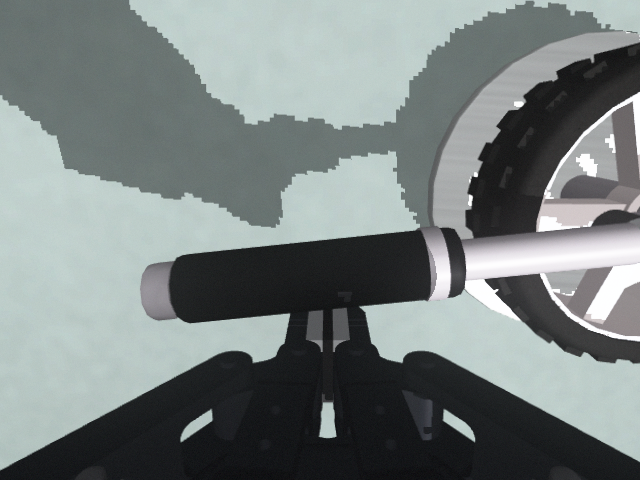

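```bash
python3 -m handwheel '[0,0,-0.0006,-0.0023,1,0,0, 0,0,-0.0012,-0.0045,2,0,0, 0,0,-0.0018,-0.0068,3,0,0, 0,0,-0.0023,-0.0091,4,0,0, 0,0,-0.0028,-0.0114,5,0,0, 0,0,-0.0032,-0.0137,6,0,0, 0,0,-0.0036,-0.016,7,0,0, 0,0,-0.0039,-0.0183,8,0,0]';python3 - <<'E'
from h import *
grab('wrist','w13')
E
python3 arc.py 1 2 3 4 5 6 7 8 9 10 11 12
```

```text
t: 17.02
tool_pos: [0.6215, -0.007, 0.0713]
tool_rot: [0.154, 1.565, -0.154]
contact_force: [0.5, 0.1, -1.2]
opening: 0.0001
rho,ang,yaw [  0.134 -85.171  78.717] z 0.07120035012223225 F [ 0.35 -0.64  0.33] t 17.0667
1.0 [ 0.  -0.6 -2.3] turn 1.0
2.0 [ 0.  -1.2 -4.5] turn 2.0
3.0 [ 0.  -1.8 -6.8] turn 3.0
4.0 [ 0.  -2.3 -9.1] turn 4.0
5.0 [  0.   -2.8 -11.4] turn 5.0
6.0 [  0.   -3.2 -13.7] turn 6.0
7.0 [  0.   -3.6 -16. ] turn 7.0
8.0 [  0.   -3.9 -18.3] turn 8.0
9.0 [  0.   -4.2 -20.6] turn 9.0
10.0 [  0.   -4.5 -22.9] turn 10.0
11.0 [  0.   -4.7 -25.3] turn 11.0
12.0 [  0.   -4.9 -27.6] turn 12.0
```

View pics/w13.png

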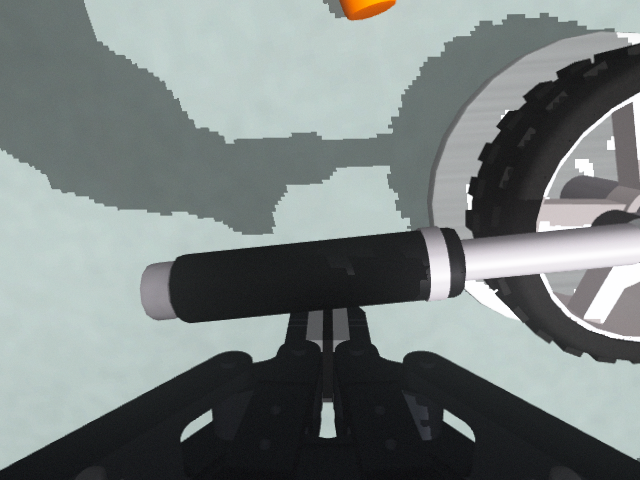

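```bash
python3 -m handwheel '[0,0,-0.0006,-0.0023,1,0,0, 0,0,-0.0012,-0.0045,2,0,0, 0,0,-0.0018,-0.0068,3,0,0, 0,0,-0.0023,-0.0091,4,0,0, 0,0,-0.0028,-0.0114,5,0,0, 0,0,-0.0032,-0.0137,6,0,0, 0,0,-0.0036,-0.016,7,0,0]';python3 - <<'E'
from h import *
grab('wrist','w14')
E
python3 arc.py 1 
```

```text
t: 17.65
tool_pos: [0.6051, -0.0074, 0.0713]
tool_rot: [0.25, 1.556, -0.25]
contact_force: [-0.5, 0.1, -0.6]
opening: 0.0001
rho,ang,yaw [  0.134 -92.171  71.717] z 0.07120662269978875 F [-0.03  0.21  0.44] t 17.7
1.0 [ 0.  -0.6 -2.3] turn 1.0
```

View pics/w14.png

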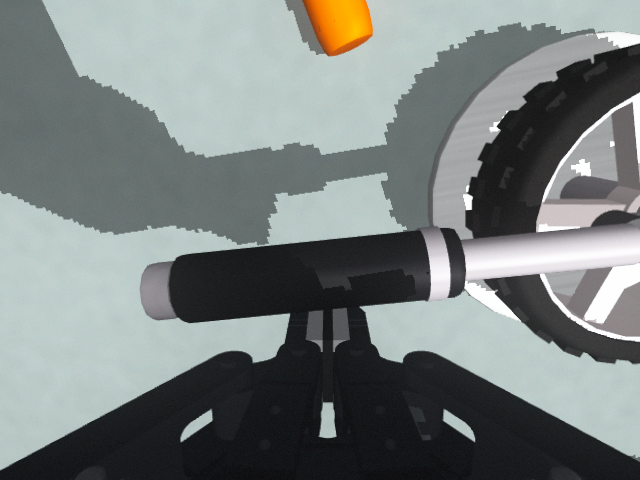

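```bash
python3 -m handwheel '[0,0,-0.0004,-0.0016,0.7,0,0, 0,0,-0.0008,-0.0032,1.4,0,0, 0,0,-0.0012,-0.0048,2.1,0,0, 0,0,-0.0016,-0.0064,2.8,0,0, 0,0,-0.002,-0.008,3.5,0,0, 0,0,-0.0024,-0.0096,4.2,0,0, 0,0,-0.0027,-0.0112,4.9,0,0, 0,0,-0.003,-0.0128,5.6,0,0, 0,0,-0.0033,-0.0144,6.3,0,0, 0,0,-0.0036,-0.016,7,0,0]';python3 - <<'E'
from h import *
grab('wrist','w15')
E
python3 arc.py 1 
```

```text
t: 18.53
tool_pos: [0.5889, -0.0058, 0.0713]
tool_rot: [0.345, 1.543, -0.345]
contact_force: [0.1, 0.4, 0.1]
opening: 0.0001
rho,ang,yaw [  0.134 -99.093  64.754] z 0.07124264849784118 F [ 0.33  0.01 -0.51] t 18.5833
1.0 [ 0.  -0.6 -2.3] turn 1.0
```

View pics/w15.png

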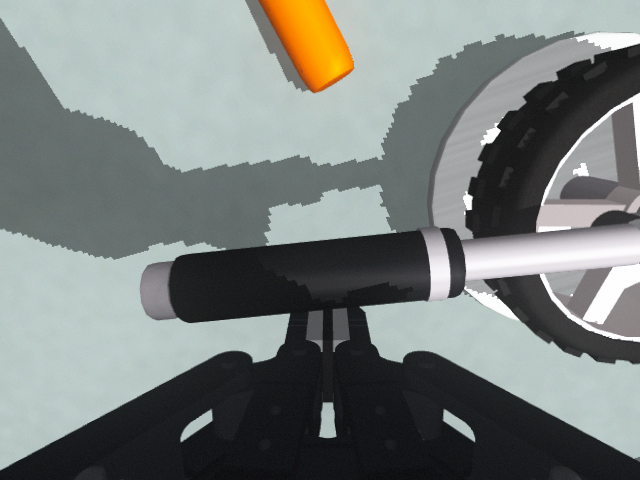

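```bash
python3 -m handwheel '[0,0,-0.0004,-0.0016,0.7,0,0, 0,0,-0.0008,-0.0032,1.4,0,0, 0,0,-0.0012,-0.0048,2.1,0,0, 0,0,-0.0016,-0.0064,2.8,0,0, 0,0,-0.002,-0.008,3.5,0,0, 0,0,-0.0024,-0.0096,4.2,0,0]';python3 - <<'E'
from h import *
grab('wrist','w16')
E
python3 arc.py 1 
```

```text
t: 19.08
tool_pos: [0.5794, -0.004, 0.0714]
tool_rot: [0.403, 1.533, -0.403]
contact_force: [0.7, -0.7, -0.7]
opening: -0.0001
rho,ang,yaw [   0.134 -103.228   60.554] z 0.07134942710783942 F [ 0.86  0.01 -0.92] t 19.1333
1.0 [-0.  -0.6 -2.3] turn 1.0
```

View pics/w16.png

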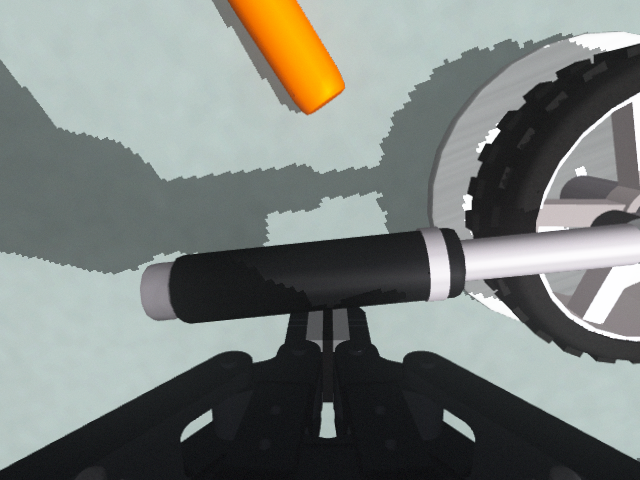

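```bash
python3 -m handwheel '[0,0,-0.0004,-0.0016,0.7,0,0, 0,0,-0.0008,-0.0032,1.4,0,0, 0,0,-0.0012,-0.0048,2.1,0,0, 0,0,-0.0016,-0.0064,2.8,0,0, 0,0,-0.002,-0.008,3.5,0,0, 0,0,-0.0024,-0.0096,4.2,0,0]';python3 - <<'E'
from h import *
grab('wrist','w17')
E
python3 arc.py 1 
```

```text
t: 19.63
tool_pos: [0.5696, -0.0013, 0.0713]
tool_rot: [0.46, 1.521, -0.46]
contact_force: [0.8, -0.2, -0.6]
opening: -0.0002
rho,ang,yaw [   0.134 -107.551   56.356] z 0.07123929157938971 F [ 0.47 -0.77  0.35] t 19.6833
1.0 [ 0.  -0.6 -2.3] turn 1.0
```

View pics/w17.png

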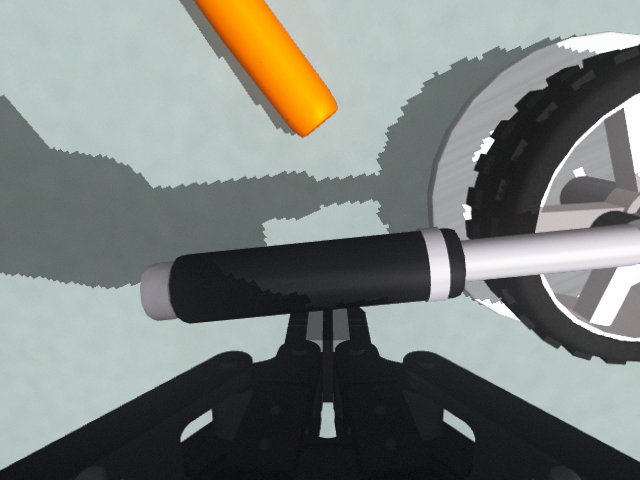

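```bash
cat > fc.py <<'E'
import sys
from h import *
from arc import st
fs=[]
n=int(sys.argv[1]) if len(sys.argv)>1 else 4
for i in range(n):
    im,d=ctrl.get_image('wrist'); o=ctrl.get_obs(); r,a,y=st(o); A=np.radians(a)
    fs.append((o['contact_force'][:2]@np.array([-np.sin(A),np.cos(A)]),a,r*1000,y))
if len(sys.argv)>2: cv2.imwrite('pics/%s.png'%sys.argv[2],im)
fs=np.array(fs); print('Ftan',fs[:,0].round(2),'mean',fs[:,0].mean().round(2),'ang',fs[:,1].round(2),'rho',fs[-1,2].round(1),'yaw',fs[-1,3].round(2),'t',o['t'])
E
python3 fc.py; python3 -m handwheel '[0,0,-0.0004,-0.0014,0.6,0,0, 0,0,-0.0007,-0.0028,1.2,0,0, 0,0,-0.001,-0.0041,1.8,0,0, 0,0,-0.0014,-0.0055,2.4,0,0, 0,0,-0.0018,-0.0068,3,0,0]'; python3 fc.py; python3 -m handwheel '[0,0,-0.0004,-0.0014,0.6,0,0, 0,0,-0.0007,-0.0028,1.2,0,0, 0,0,-0.001,-0.0041,1.8,0,0]'; python3 fc.py
```

```text
Ftan [-0.14  0.35  0.21  0.75] mean 0.29 ang [-107.5  -107.46 -107.43 -107.4 ] rho 134.1 yaw 56.44 t 19.8833
t: 20.3
tool_pos: [0.563, 0.001, 0.0713]
tool_rot: [0.501, 1.512, -0.5]
contact_force: [0.1, -0.4, -1.3]
opening: 0.0002
Ftan [1.28 0.07 0.47 1.97] mean 0.95 ang [-110.52 -110.48 -110.46 -110.43] rho 134.1 yaw 53.44 t 20.5
t: 20.75
tool_pos: [0.5592, 0.0026, 0.0713]
tool_rot: [0.525, 1.506, -0.525]
contact_force: [1.3, -0.8, -0.6]
opening: 0.0003
Ftan [0.31 1.23 0.45 1.29] mean 0.82 ang [-112.31 -112.29 -112.26 -112.23] rho 134.1 yaw 51.64 t 20.95
```

```bash
python3 -m handwheel '[0,0,-0.0004,-0.0014,0.6,0,0, 0,0,-0.0007,-0.0028,1.2,0,0, 0,0,-0.001,-0.0041,1.8,0,0]'; python3 fc.py 3; 
```

```text
t: 21.2
tool_pos: [0.5553, 0.0043, 0.0713]
tool_rot: [0.549, 1.5, -0.549]
contact_force: [1.4, -0.7, -0.7]
opening: -0.0002
Ftan [0.52 0.58 0.98] mean 0.69 ang [-114.13 -114.09 -114.06] rho 134.0 yaw 49.84 t 21.35
```

```bash
python3 -m handwheel '[0,0,-0.0004,-0.0014,0.6,0,0, 0,0,-0.0007,-0.0028,1.2,0,0, 0,0,-0.001,-0.0041,1.8,0,0]'; python3 fc.py 3; 
```

```text
t: 21.6
tool_pos: [0.5515, 0.0062, 0.0713]
tool_rot: [0.573, 1.494, -0.574]
contact_force: [1.2, -1.7, -0.9]
opening: -0.0001
Ftan [0.41 0.69 0.01] mean 0.37 ang [-115.95 -115.91 -115.88] rho 133.8 yaw 48.04 t 21.75
```

```bash
python3 -m handwheel '[0,0,-0.0004,-0.0014,0.6,0,0, 0,0,-0.0007,-0.0028,1.2,0,0, 0,0,-0.001,-0.0041,1.8,0,0]'; python3 fc.py 3 w18; 
```

```text
t: 22.0
tool_pos: [0.5478, 0.0082, 0.0713]
tool_rot: [0.598, 1.487, -0.598]
contact_force: [0.2, -1.4, 0.4]
opening: -0.0003
Ftan [0.37 2.01 0.91] mean 1.1 ang [-117.74 -117.71 -117.67] rho 133.6 yaw 46.24 t 22.15
```

```bash
python3 -m handwheel '[0,0,-0.0004,-0.0014,0.6,0,0, 0,0,-0.0007,-0.0028,1.2,0,0, 0,0,-0.001,-0.0041,1.8,0,0]'; python3 fc.py 3 w19
```

```text
t: 22.4
tool_pos: [0.5441, 0.0103, 0.0713]
tool_rot: [0.622, 1.48, -0.622]
contact_force: [-0.2, -1.4, -0.2]
opening: 0.0001
Ftan [0.93 0.06 0.92] mean 0.64 ang [-119.56 -119.51 -119.47] rho 133.5 yaw 44.44 t 22.55
```

View pics/w19.png

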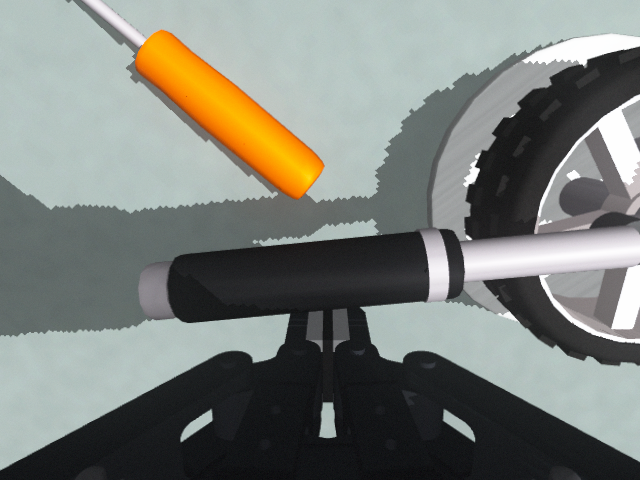

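```bash
python3 -m handwheel '[0,0,-0.0004,-0.0014,0.6,0,0, 0,0,-0.0007,-0.0028,1.2,0,0, 0,0,-0.001,-0.0041,1.8,0,0]'; python3 fc.py 3 w20
```

```text
t: 22.8
tool_pos: [0.5405, 0.0126, 0.0713]
tool_rot: [0.646, 1.472, -0.647]
contact_force: [0.9, -1.5, 0.2]
opening: 0.0001
Ftan [ 1.24 -0.19  1.13] mean 0.73 ang [-121.36 -121.32 -121.3 ] rho 133.4 yaw 42.64 t 22.95
```

```bash
python3 -m handwheel '[0,0,-0.0004,-0.0014,0.6,0,0, 0,0,-0.0007,-0.0028,1.2,0,0, 0,0,-0.001,-0.0041,1.8,0,0]'; python3 fc.py 3 w21
```

```text
t: 23.2
tool_pos: [0.537, 0.0149, 0.0713]
tool_rot: [0.671, 1.465, -0.671]
contact_force: [0.2, -1.3, 0.7]
opening: -0.0001
Ftan [-0.26  1.24  1.2 ] mean 0.73 ang [-123.18 -123.14 -123.11] rho 133.3 yaw 40.84 t 23.35
```

```bash
sed -i "s/@np.array(\[-np.sin(A),np.cos(A)\])/@np.array([np.sin(np.radians(y)),-np.cos(np.radians(y))])/" fc.py; python3 -m handwheel '[0,0,-0.0004,-0.0014,0.6,0,0, 0,0,-0.0007,-0.0028,1.2,0,0, 0,0,-0.001,-0.0041,1.8,0,0]'; python3 fc.py 3 w22
```

```text
t: 23.6
tool_pos: [0.5336, 0.0174, 0.0713]
tool_rot: [0.695, 1.457, -0.695]
contact_force: [-0.3, -1.4, -0.3]
opening: 0.0001
Ftan [1.03 0.27 1.03] mean 0.78 ang [-124.99 -124.96 -124.93] rho 133.2 yaw 39.04 t 23.75
```

```bash
python3 -m handwheel '[0,0,-0.0004,-0.0014,0.6,0,0, 0,0,-0.0007,-0.0028,1.2,0,0, 0,0,-0.001,-0.0041,1.8,0,0]'; python3 fc.py 3 w23
```

```text
t: 24.0
tool_pos: [0.5302, 0.0199, 0.0713]
tool_rot: [0.719, 1.448, -0.719]
contact_force: [1.1, -1.4, -0.4]
opening: -0.0001
Ftan [1.32 0.85 0.85] mean 1.01 ang [-126.8  -126.77 -126.73] rho 133.1 yaw 37.24 t 24.15
```

```bash
python3 -m handwheel '[0,0,-0.0004,-0.0014,0.6,0,0, 0,0,-0.0007,-0.0028,1.2,0,0, 0,0,-0.001,-0.0041,1.8,0,0]'; python3 fc.py 3 w24
```

```text
t: 24.4
tool_pos: [0.527, 0.0226, 0.0713]
tool_rot: [0.743, 1.44, -0.744]
contact_force: [0.3, -1.7, -0.1]
opening: 0.0004
Ftan [1.14 0.26 1.42] mean 0.94 ang [-128.62 -128.59 -128.56] rho 133.0 yaw 35.44 t 24.55
```

```bash
python3 -m handwheel '[0,0,-0.0004,-0.0014,0.6,0,0, 0,0,-0.0007,-0.0028,1.2,0,0, 0,0,-0.001,-0.0041,1.8,0,0]'; python3 fc.py 3 w25
```

```text
t: 24.8
tool_pos: [0.5239, 0.0252, 0.0713]
tool_rot: [0.767, 1.431, -0.768]
contact_force: [1.2, -2.5, 0.7]
opening: 0.0002
Ftan [1.21 2.03 1.79] mean 1.68 ang [-130.35 -130.3  -130.28] rho 133.0 yaw 33.64 t 24.95
```

View pics/w25.png

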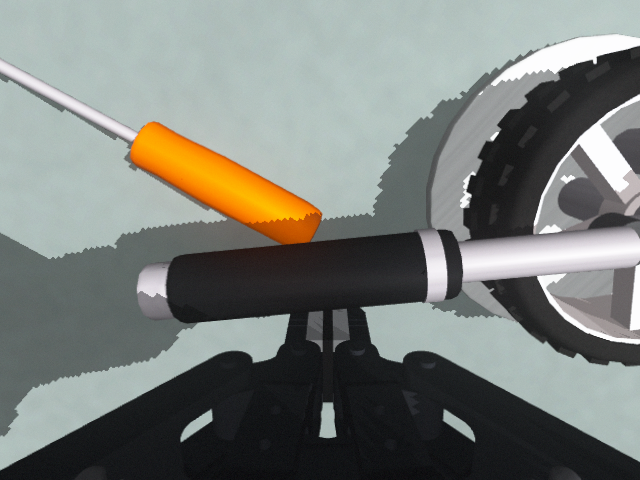

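```bash
python3 -m handwheel '[0,0,-0.0003,-0.0011,0.5,0,0, 0,0,-0.0006,-0.0021,0.9,0,0]'; python3 fc.py 3 w26
```

```text
t: 25.12
tool_pos: [0.5224, 0.0265, 0.0714]
tool_rot: [0.779, 1.426, -0.78]
contact_force: [0.8, -4.4, 0.5]
opening: 0.0001
Ftan [2.31 3.07 2.72] mean 2.7 ang [-131.17 -131.17 -131.16] rho 132.9 yaw 32.74 t 25.2667
```

```bash
python3 -m handwheel '[0,0,-0.0003,-0.0011,0.5,0,0, 0,0,-0.0006,-0.0021,0.9,0,0]'; python3 fc.py 3 w27
```

```text
t: 25.43
tool_pos: [0.5208, 0.0279, 0.0715]
tool_rot: [0.791, 1.421, -0.792]
contact_force: [3.1, -3.8, 0.7]
opening: 0.0001
Ftan [4.78 3.8  4.76] mean 4.45 ang [-132.09 -132.08 -132.07] rho 132.9 yaw 31.84 t 25.5833
```

```bash
python3 -m handwheel '[0,0,-0.0003,-0.0011,0.5,0,0, 0,0,-0.0006,-0.0021,0.9,0,0]'; python3 fc.py 3 w28
```

```text
t: 25.75
tool_pos: [0.5193, 0.0293, 0.0715]
tool_rot: [0.803, 1.416, -0.804]
contact_force: [1.9, -5.9, -0.1]
opening: 0.0
Ftan [6.21 5.32 4.52] mean 5.35 ang [-132.95 -132.94 -132.94] rho 133.0 yaw 30.93 t 25.9
```

View pics/w28.png

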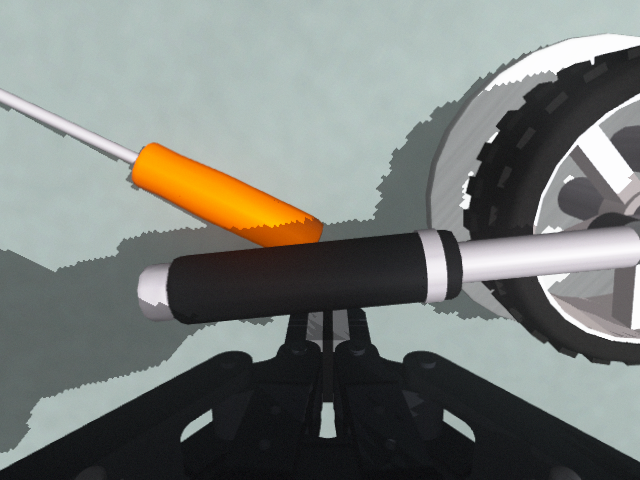

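```bash
python3 -m handwheel '[0,0,-0.0003,-0.0011,0.5,0,0, 0,0,-0.0006,-0.0023,1,0,0]'; python3 fc.py 3 w29
```

```text
t: 26.07
tool_pos: [0.5177, 0.0308, 0.0715]
tool_rot: [0.816, 1.41, -0.817]
contact_force: [1.3, -5.4, -0.3]
opening: 0.0
Ftan [5.54 6.98 5.79] mean 6.1 ang [-133.96 -133.91 -133.89] rho 133.0 yaw 29.93 t 26.2167
```

```bash
python3 -m handwheel '[0,0,-0.0003,-0.0011,0.5,0,0, 0,0,-0.0006,-0.0023,1,0,0]'; python3 fc.py 3 w30
```

```text
t: 26.38
tool_pos: [0.5159, 0.0324, 0.0715]
tool_rot: [0.829, 1.405, -0.831]
contact_force: [2.0, -6.1, 0.5]
opening: 0.0001
Ftan [6.24 6.35 6.08] mean 6.22 ang [-134.98 -134.94 -134.92] rho 133.0 yaw 28.93 t 26.5333
```

```bash
cat > bend.py <<'E'
import sys
from h import *
I={'tool_pos':np.zeros(3),'tool_rot':np.zeros(3)}
def hang(fn):
    im=cv2.imread('pics/%s.png'%fn); g=im.max(2)<75
    pts=[]
    for c in list(range(190,285,3))+list(range(372,414,3)):
        r=[k for k in range(225,335) if g[k,c]]
        # bottom edge only where floor below; use last of contiguous run from row 280 and first upward
        a=280
        while a>200 and g[a,c]: a-=1
        b=280
        while b<340 and g[b,c]: b+=1
        pts.append((c,(a+b)/2))
    C,v=ray('wrist',pts,I); x=.0715-.087
    P=C+v*((x-C[0])/v[:,0])[:,None]
    k=np.polyfit(P[:,1],P[:,2],1); res=P[:,2]-np.polyval(k,P[:,1])
    m=abs(res)<np.median(abs(res))*3+1e-5; k=np.polyfit(P[m,1],P[m,2],1)
    return np.degrees(np.arctan(k[0])),np.std(res[m])*1000,k[1]*1000
for a in sys.argv[1:]:
    fn,y=a.split(','); h,s,z0=hang(fn); print(fn,'rel',h.round(2),'sd',s.round(2),'z0',z0.round(2),'world',(float(y)-h).round(2))
E
python3 bend.py w21,40.84 w22,39.04 w23,37.24 w24,35.44 w25,33.64 w26,32.74 w27,31.84 w28,30.93 w29,29.93 w30,28.93
```

```text
w21 rel -5.8 sd 0.07 z0 -23.58 world 46.64
w22 rel -5.75 sd 0.06 z0 -23.58 world 44.79
w23 rel -5.68 sd 0.07 z0 -23.56 world 42.92
w24 rel -5.69 sd 0.06 z0 -23.58 world 41.13
w25 rel -5.82 sd 0.06 z0 -23.49 world 39.46
w26 rel -5.93 sd 0.07 z0 -23.38 world 38.67
w27 rel -5.97 sd 0.08 z0 -23.28 world 37.81
w28 rel -6.08 sd 0.08 z0 -23.19 world 37.01
w29 rel -5.93 sd 0.08 z0 -23.13 world 35.86
w30 rel -5.7 sd 0.08 z0 -23.06 world 34.63
```

```bash
python3 -m handwheel '[0,0,-0.0003,-0.0011,0.5,0,0, 0,0,-0.0006,-0.0023,1,0,0, 0,0,-0.0009,-0.0034,1.5,0,0, 0,0,-0.0012,-0.0045,2,0,0]'; python3 fc.py 3 w31
```

```text
t: 26.87
tool_pos: [0.5126, 0.0358, 0.0715]
tool_rot: [0.856, 1.394, -0.857]
contact_force: [1.2, -6.6, -0.6]
opening: 0.0
Ftan [6.41 5.99 6.24] mean 6.21 ang [-136.98 -136.95 -136.92] rho 133.1 yaw 26.93 t 27.0167
```

```bash
python3 bend.py w30,28.93 w31,26.93
```

```text
w30 rel -5.7 sd 0.08 z0 -23.06 world 34.63
w31 rel -5.27 sd 0.09 z0 -23.0 world 32.2
```

View pics/w31.png

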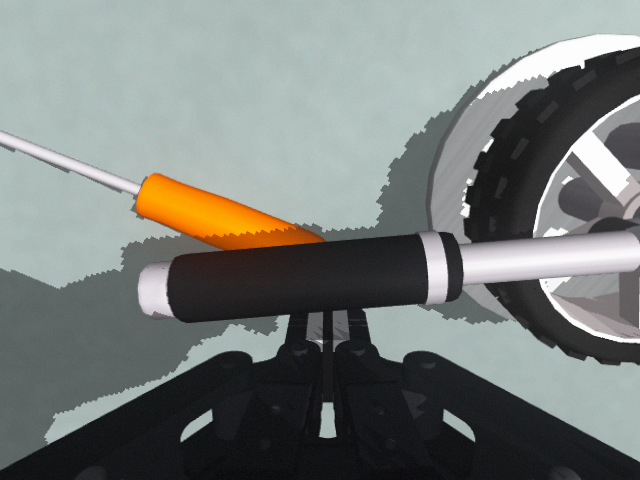

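```bash
cat > off.py <<'E'
import sys
sys.argv=['x']
from bend import *
from arc import N
for fn,a,r,y in [('w22',-124.93,133.2,39.04),('w23',-126.73,133.1,37.24),('w24',-128.56,133.0,35.44),('w25',-130.28,133.0,33.64),('w26',-131.16,132.9,32.74),('w27',-132.07,132.9,31.84),('w28',-132.94,133.,30.93),('w29',-133.89,133.,29.93),('w30',-134.92,133.,28.93),('w31',-136.92,133.1,26.93)]:
    h,s,z0=hang(fn); p=-r*np.array([np.cos(np.radians(a)),np.sin(np.radians(a))]) # nut rel TCP
    Y=np.radians(y); ty=np.array([np.cos(Y),np.sin(Y)]); tz=np.array([np.sin(Y),-np.cos(Y)])
    ny,nz=p@ty,p@tz; H=np.radians(h)
    print(fn,'dist nut to line mm',((nz-(np.tan(H)*ny+z0))*np.cos(H)).round(2))
E
python3 off.py
```

```text
w22 dist nut to line mm -0.3
w23 dist nut to line mm -0.46
w24 dist nut to line mm -0.34
w25 dist nut to line mm -0.31
w26 dist nut to line mm -0.2
w27 dist nut to line mm -0.2
w28 dist nut to line mm -0.15
w29 dist nut to line mm -0.66
w30 dist nut to line mm -1.18
w31 dist nut to line mm -2.22
```

```bash
python3 -m handwheel '[0,0,-0.0003,-0.0011,0.5,0,0, 0,0,-0.0003,-0.0011,0.5,0,0, 0,0,-0.0003,-0.0011,0.5,0,0]'; python3 fc.py 3 w32; python3 bend.py w32,26.43; python3 arc.py -0.5 -1 -1.5 -2 -2.5 -3 -4 -5 -6 -7 -8
```

```text
t: 27.27
tool_pos: [0.5118, 0.0366, 0.0715]
tool_rot: [0.862, 1.391, -0.864]
contact_force: [2.3, -6.5, 0.1]
opening: -0.0002
Ftan [6.2  6.11 5.77] mean 6.03 ang [-137.4  -137.38 -137.38] rho 133.1 yaw 26.43 t 27.4167
w32 rel -5.24 sd 0.09 z0 -23.0 world 31.67
rho,ang,yaw [ 1.33000e-01 -1.37384e+02  2.64340e+01] z 0.07146928922207633 F [ 1.66 -5.61  0.65] t 27.4167
-0.5 [0.  0.3 1.1] turn -0.5
-1.0 [0.  0.7 2.2] turn -1.0
-1.5 [0.  1.  3.3] turn -1.5
-2.0 [0.  1.4 4.4] turn -2.0
-2.5 [0.  1.7 5.5] turn -2.5
-3.0 [0.  2.1 6.6] turn -3.0
-4.0 [0.  2.9 8.8] turn -4.0
-5.0 [ 0.   3.7 11. ] turn -5.0
-6.0 [ 0.   4.6 13.2] turn -6.0
-7.0 [ 0.   5.5 15.3] turn -7.0
-8.0 [ 0.   6.4 17.4] turn -8.0
```

```bash
python3 -m handwheel '[0,0,0.0003,0.0011,-0.5,0,0, 0,0,0.0007,0.0022,-1,0,0, 0,0,0.001,0.0033,-1.5,0,0, 0,0,0.0014,0.0044,-2,0,0, 0,0,0.0017,0.0055,-2.5,0,0, 0,0,0.0021,0.0066,-3,0,0, 0,0,0.0025,0.0077,-3.5,0,0, 0,0,0.0029,0.0088,-4,0,0, 0,0,0.0033,0.0099,-4.5,0,0, 0,0,0.0037,0.011,-5,0,0, 0,0,0.0041,0.0121,-5.5,0,0, 0,0,0.0046,0.0132,-6,0,0]'; python3 fc.py 3 w33; python3 bend.py w33,20.43
```

```text
t: 28.42
tool_pos: [0.5214, 0.0275, 0.0712]
tool_rot: [0.782, 1.426, -0.783]
contact_force: [0.2, -3.1, 1.1]
opening: -0.0
Ftan [3.37 3.15 2.76] mean 3.09 ang [-131.64 -131.65 -131.67] rho 132.9 yaw 32.44 t 28.5667
w33 rel -5.75 sd 0.08 z0 -23.25 world 26.18
```

```bash
python3 -m handwheel '[0,0,0.0003,0.0011,-0.5,0,0, 0,0,0.0007,0.0022,-1,0,0, 0,0,0.001,0.0033,-1.5,0,0, 0,0,0.0014,0.0044,-2,0,0, 0,0,0.0017,0.0055,-2.5,0,0, 0,0,0.0021,0.0066,-3,0,0, 0,0,0.0025,0.0077,-3.5,0,0, 0,0,0.0029,0.0088,-4,0,0]'; python3 fc.py 3 w34; python3 bend.py w34,36.44
```

```text
t: 29.23
tool_pos: [0.5288, 0.0218, 0.0712]
tool_rot: [0.729, 1.446, -0.728]
contact_force: [-0.2, 0.9, 0.7]
opening: -0.0001
Ftan [ 1.06 -0.24  0.66] mean 0.49 ang [-127.56 -127.6  -127.64] rho 132.7 yaw 36.44 t 29.3833
w34 rel -4.84 sd 0.08 z0 -25.46 world 41.28
```

View pics/w34.png

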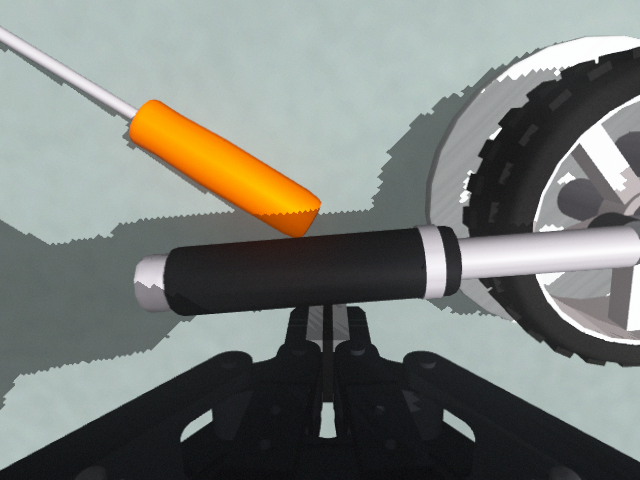

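```bash
python3 -m handwheel '[0,0,0,0.01,0,0,0, 0,0,0,0.02,0,0,0, 0,-0.01,0,0.03,0,0,0, 0,-0.03,0,0.035,0,0,0, 0,-0.05,0,0.035,0,0,0, 0,-0.07,0,0.035,0,0,0, 0,-0.09,0,0.035,0,0,0, 0,-0.11,0,0.035,0,0,0, 0,-0.12,0,0.035,0,0,0, 0,-0.12,0,0.035,0,0,0]'; python3 - <<'E'
from h import *
im,d,o=grab('wrist','w35'); s,_,_=grab('scene','s35'); v,_,_=grab('side','d35')
cv2.imwrite('pics/c35b.png',cv2.resize(s[200:350,280:480],None,fx=4,fy=4,interpolation=cv2.INTER_CUBIC))
cv2.imwrite('pics/c35c.png',cv2.resize(v[140:280,250:410],None,fx=4,fy=4,interpolation=cv2.INTER_CUBIC))
E
```

```text
t: 30.22
tool_pos: [0.5519, -0.0076, 0.1954]
tool_rot: [0.731, 1.438, -0.727]
contact_force: [0.1, 0.6, 0.2]
opening: 0.0002
```

View pics/w35.png

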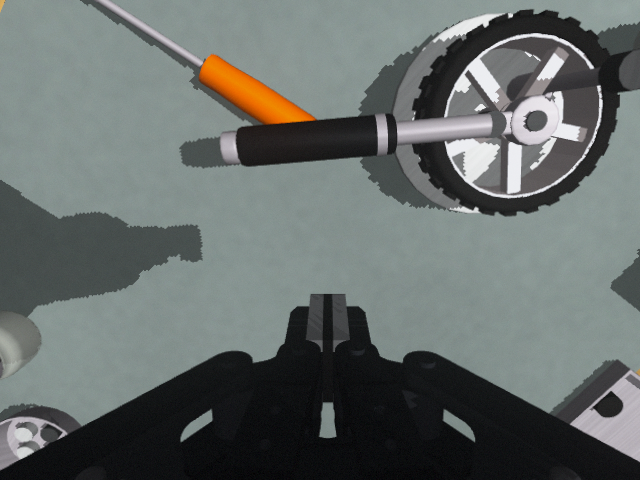

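View pics/c35b.png

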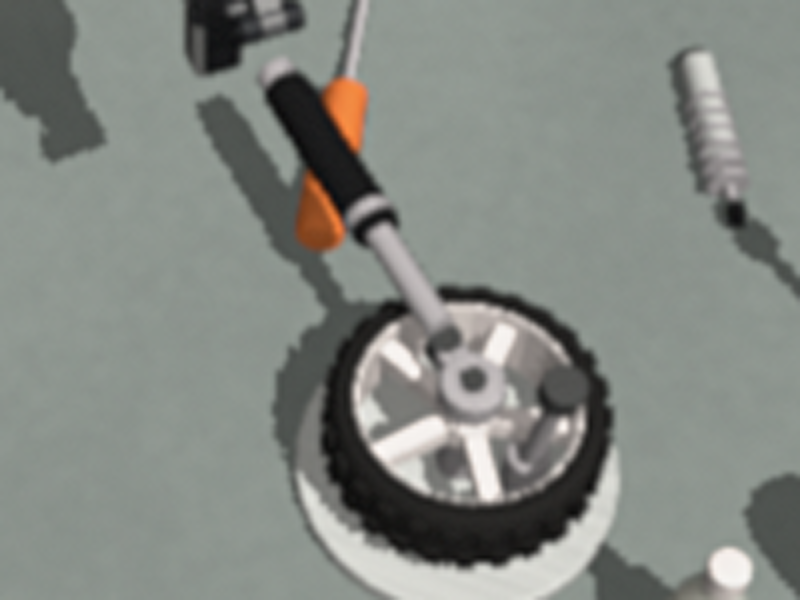

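View pics/c35c.png

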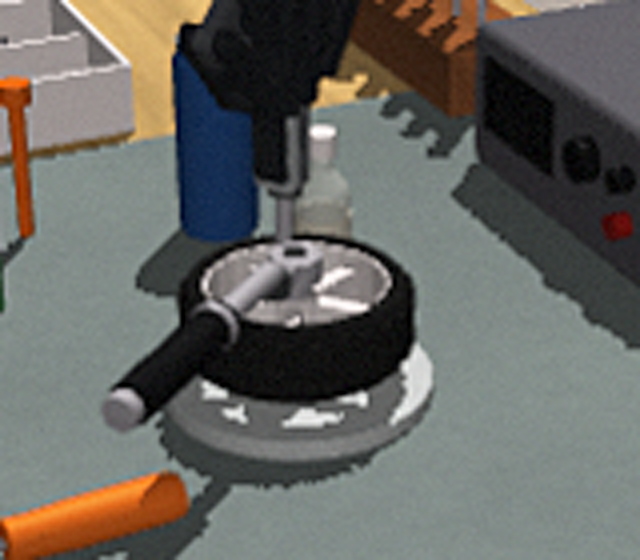

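```bash
python3 -m handwheel '[0,0,0.03,0.01,0,0,0, 0,-0.005,0.06,0.02,0,0,0, 0,-0.01,0.085,0.03,0,0,0, 0,-0.01,0.085,0.03,0,0,0, 0,-0.01,0.085,0.03,0,0,0, 0,-0.01,0.085,0.03,0,0,0]'; python3 - <<'E'
from h import *
im,d,o=grab('wrist','w36'); v,_,_=grab('side','d36'); grab('wrist','w37')
cv2.imwrite('pics/c36.png',cv2.resize(im[0:240,160:480],None,fx=2.5,fy=2.5,interpolation=cv2.INTER_CUBIC))
cv2.imwrite('pics/c36c.png',cv2.resize(v[140:280,250:410],None,fx=4,fy=4,interpolation=cv2.INTER_CUBIC))
E
```

```text
t: 30.87
tool_pos: [0.6345, 0.0197, 0.1993]
tool_rot: [0.728, 1.448, -0.731]
contact_force: [-0.8, 0.1, 0.2]
opening: -0.0001
```

View pics/c36.png

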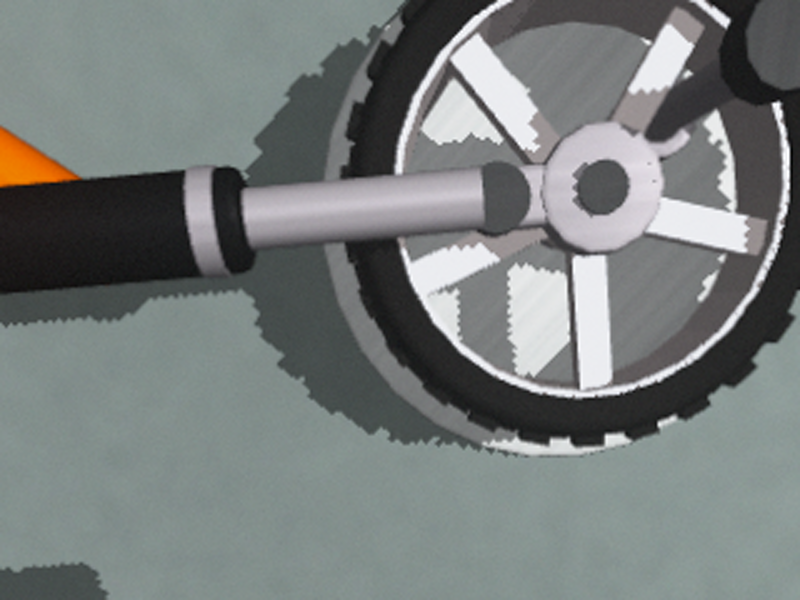

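View pics/c36c.png

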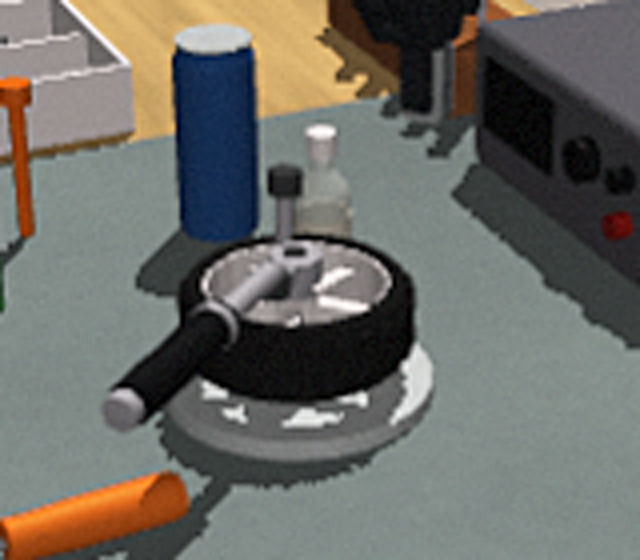

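```bash
python3 - <<'E'
from h import *
S=ray('scene',[(280+565/4-.4,200+383/4-.4)]);D=ray('side',[(250+286/4-.4,140+172/4-.4)])
print(tri(S[0],S[1][0],D[0],D[1][0]))
_,_,o=load('w36'); W=ray('wrist',[(160+800/2.5,46/2.5)],o); print(tri(S[0],S[1][0],W[0],W[1][0]))
a=load('w36')[0].astype(int);b=load('w37')[0].astype(int); print('image change',abs(a-b)[:240,300:].mean(), ctrl.get_obs()['contact_force'])
E
```

```text
(array([0.61909235, 0.16316473, 0.11548027]), np.float64(0.0026726470244075647))
(array([0.62202046, 0.16315879, 0.12198208]), np.float64(0.0010820237243108434))
image change 2.995792483660131 [-0.01929207 -0.43392318  1.12694068]
```

```bash
python3 -m handwheel '[0,0,0,0,0,0,0, 0,0,0,0,0,0,0, 0,0,0,0,0,0,0, 0,0,0,0,0,0,0, 0,0,0,0,0,0,0, 0,0,0,0,0,0,0, 0,0,0,0,0,0,0, 0,0,0,0,0,0,0]'; python3 - <<'E'
from h import *
a,_,_=grab('scene','s38')
import subprocess
b,_,_=grab('side','d38'); c,_,_=grab('scene','s39'); s=load('s35')[0].astype(int)
r=(slice(260,350),slice(350,440))
print(abs(a.astype(int)-c)[r].mean(), abs(a.astype(int)-s)[r].mean(), abs(a.astype(int)-s)[400:,500:].mean())
ctrl.finish_job(); print(ctrl.get_obs()['t'])
E
```

```text
t: 31.68
tool_pos: [0.6358, 0.0197, 0.2013]
tool_rot: [0.729, 1.445, -0.729]
contact_force: [0.9, 0.6, -0.4]
opening: -0.0003
0.554074074074074 3.300164609053498 3.6610119047619047
the job is handed in; nothing more can be done
the job is handed in; nothing more can be done
```

I put the lock pin in the boss, let go of it, and turned the wrench clockwise until it clicked. The job was handed in at about 32 s. No verdict is reported, so success rests on the checks below.

**Pin:** I felt it touch the boss floor at about 7 N, at the height expected from where it stood in the rack, then opened the gripper. Afterwards the top of its head measured 0.115 to 0.122 m, against 0.118 m expected when home. It leans in the boss by an estimated 0.08 rad, within the 0.17 rad limit.

**Wrench:** I pushed the handle slowly with shut fingers. The wheel turned until a spoke met the pin, then the nut ran on at about 1 N. The force then rose to a plateau of about 6 N. Wrist pictures put the bend at about 0.09 rad when I stopped. That comes from the change in handle angle. The handle's offset from the nut axis, measured one small step earlier, gave 0.08 rad, in agreement with the angle at that step.

**At hand-in:**
- The handle had sprung straight, as far as I could see in the wrist and scene views.
- The wheel looked still. The last two scene pictures differed only slightly around it.
- The robot was clear of everything.
- The bystanders in view had not moved visibly, though I did not measure them.

**Disagreements:** The pin-head height from different camera pairs differed by up to about 6 mm. The 0.122 m value comes from a wrist picture that cuts off part of the head. Two wrist pictures taken just after the arm stopped also differed a little. I put that down to image noise and the arm settling.

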